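Unhook the push block and dock it

TASK

Take the red-gripped push block off the barbed hook of its stand: raise it, tip its top back towards the post and ease the window over the upturned barb by feel, never forcing anything against the hook or stand. Then set it down gently, upright, fully inside the rim of the green dock, let go, and leave the jar, the hand plane and the offcut alone.

Things in the scene. Friction and masses are not known exactly. Their poses are not given: they have to be found in the camera images.
- stand: Fixed dark hook stand. Origin: under the centre of its base (160 x 100 x 14 mm). Post 22 x 30 mm, top at z = 156 mm, front face at x = -42 mm; the hook points from it along +x. Ahead of the knuckle the hook slopes, unmeasured, anywhere from 8.5 deg up to 7 deg down, so the barb may lie 12 mm higher or lower than level: feel for it. Too stiff to bend. Over 12 N on it is damage.
- hook_knuckle (a point): Stiff knuckle in the steel hook (round rod, 8 mm diameter), 136 mm up, x = 14 mm, y = 0 in the stand. Behind it the rod runs level to the post. Ahead, a straight prong set 57 to 83 mm long (unmeasured) along the stand's +x, then a red-tipped barb bent 55 deg up from the prong, 22 mm on its centre line plus a round end. Axes: the stand's, whatever the slope.
- block_grip (a point): Point in the loose push block's red grip, 160 mm above its underside, where to grasp it: 14 mm thick (block x), 40 mm wide (y), from 115 to 185 mm above the underside. Below: a 12 mm board 70 mm wide, and a dark sole 60 x 90 x 22 mm (x, y, z). Axes: the block's; z up, x through the board, at the start within 0.1 rad of the stand's x.
- block_window (a point): Centre of the window through the block's board along x: 26 mm wide (y), 20 high (z), 12 deep, 85 mm above the underside. Its rounded top edge hangs on the level rod. Upright it cannot pass the barb; with the block's top tipped about 28 deg back towards the post (sole swinging out) it passes at any slope, about 1 mm free either side. Block axes.
- block: The loose push block as a whole, 185 mm high, 0.25 to 0.42 kg; origin at the centre of its flat underside; axes as its points.
- dock: Fixed green wooden tray, 88 (x) x 118 (y) x 15 mm high, rim 8 mm thick, its floor 8 mm above the bench; the inside, 72 x 102 mm, takes the 60 x 90 mm sole either way round. Origin: centre of its underside on the bench.
- jar_mid (a point): Middle of an amber jar, 48 mm diameter, 60 mm high, to be left alone.
- plane_mid (a point): Middle of the wooden body (130 x 50 x 32 mm; blade to 75 mm high) of a hand plane, to be left alone.
- offcut_mid (a point): Middle of a two-coloured wooden offcut, 70 x 50 x 52 mm, to be left alone.
Not all that is in view belongs to the job. What is shaped like the stand but blue is not meant.

How it is judged:
By the outcome, as a careful person would: the job done as asked, in the order asked, and still so for the second after the job is handed in, with the robot touching nothing.
It also fails if it takes over 72 s, if anything falls off the work surface, if the arm or the gripper's body presses on something with over 40 N, if the wrist force passes 120 N, or if a joint passes its speed limit or range.

ROBOT

A 7-joint arm with a two-finger parallel gripper is mounted at the origin on the work surface. World frame = base frame: x ahead of the robot, y to its left, z up, the work surface at z = 0. Lengths are in m, angles in rad, forces in N, time in s.
With the tool pointing down it reaches from about 0.4 to 0.85 m from the base axis. Payload 4.5 kg.
Tool frame: the origin (TCP) lies at the very end of the fingers, on their centre line; the grasp point (between the pads) lies 19 mm behind it; z points along the fingers, y is the line along which they close (so a half turn about z gives the same grasp; the last joint's range is limited). The gripper opens to 88 mm and grips with 3 to 60 N. Pads are 18 mm wide; open, the fingers measure 123 mm over their backs; the gripper's body (75 mm by 187 mm) begins 45 mm behind the grasp point.
Start: joints at [0.034, 0.689, -0.195, 1.565, 0.157, 0.902, -0.215], TCP at [0.625, 0, 0.204] pointing down, gripper open.
Joint ranges: [-3.01, 3.01], [-0.46, 2.08], [-1.47, 1.51], [0.13, 2.56], [-1, 4.14], [0.04, 2.09], [-2.66, 2.66]. Speed limits (rad/s): [2.57, 2.57, 3.14, 3.14, 3.14, 3.14, 3.14].

INTERFACE

Orientations are given as a rotation vector (axis times angle).
In Python, from plant import * gives the robot as it stands.
- The arm moves only by the tool play_rows, never from a script. Its arguments are lists of equal length, an entry for each row: "slide": the shift along the tool's x, y, z in m, a list of three; "yaw": the turn about the tool's z in degrees. In form: {"slide": [[tx, ty, tz], ...], "yaw": [yaw, ...]}. A call has 1 to 12 rows; each row is the pose to reach, as a shift and turn from the pose commanded when the call began, along the tool's axes at that moment; what a row does not reach only later rows make up. A row lasts 1/10 s, in which the tool goes at most 50 mm and 8.59 degrees, less where a joint would pass 70% of its speed; a pose out of reach is approached as far as the arm can. A call with a gripper value outside its range is refused whole. "gripper" is the finger opening in m, from 0 to 0.0881, set as the call begins (left out, the last holds). The fingers move at their own pace and stop on an object; "squeeze" is the grip in N (left out, the last holds). Time passes only in rows, so rows that repeat a pose let the fingers close. It gives the time, the measured TCP pose, the force, the opening and the grip force at its end, in the units of the state.
- get_obs(): the state, without advancing time (a new reading comes with each control period).
- capture(name): name is "scene" or "side" or "wrist"; returns (picture, depth): 480x640x3 uint8, red, green, blue; 480x640 float32, m along the optical axis (not along the pixel's ray), 0 where there is no reading.
- get_calibration(name): a dict with "intrinsics" (3x3 intrinsics, pixels), "k1" (the pictures are not rectified: a ray, as slopes to the right and down, at radius r is drawn at 1 + k1 r^2 times it, then the intrinsics apply), "world_to_cam" (4x4, takes a point from world to camera coordinates); the wrist camera has in their place "hand_eye" (4x4, takes a point from camera to tool coordinates, whose origin is the TCP and whose axes are the flange's). Camera axes: x right, y up, looking along -z (the intrinsics and any distortion apply to the point x, -y, -z); pixel columns grow to the right and rows downward; lengths in m; the calibration is good to about 2 mm. A picture is of the moment at which its call begins: read the wrist's pose just before it. get_calibration takes no time and is no camera call.
- close_job(): hands the job in; it is judged then, once.
Trained networks look in the newest picture that a camera, given by its name, has taken for a name from the list of things; names that differ only in an ending like _2 or _b are one class to them, and where a whole thing is asked for, a point or a joint stands for the part that bears it (a point fixed in the world has none). Each returns a list of dicts, best first, with "confidence" (0 to 1); they miss things now and then, are a little off and sometimes report something else, mostly with a low value. They report only what shows in the picture. A call takes as long as a camera call. They do not tell look-alikes from the thing itself.
- recognise(label, camera): "position" ([x, y, z] in m, in world coordinates, good to about 4 mm: the middle of the surface that is visible of it).
- mark_of(label, camera): "position" ([x, y, z] in m, in world coordinates, good to about 4 mm: a listed point, or the origin of a listed thing).
The state is a dict: "clock": time; "q": joint angles; "joint_velocities": joint speeds; "joint_torque": joint torques, N m; "position": TCP position; "eef_rot": TCP orientation; "wrist_force": force on the tool from outside, world axes, zero at the start; "torque": the same for the moment, N m; "finger_gap": finger opening in m; "grasp_force": force on a finger pad.
Only numpy, scipy, OpenCV 4.12 (cv2) and the standard library are available. Lean on these libraries where they do the work, as an engineer would, in place of code of your own. Each camera call takes 0.05 s, during which the arm holds its last target. There are 200 camera calls.

## Working session

There is one attempt and no reset: what is moved stays moved. The work goes in short steps, Python scripts to look and compute and a tool call to move; the robot and the scene stay as the last step left them, time stands still between calls to the robot, and variables do not carry over. Pictures are saved under pics/ and viewed, at most 13 in all, crops included, and the job is handed in when it is done.

Besides the shell and the picture viewer there is one more tool, called after ">>>" in YAML: its name, and indented under it one key for each argument. play_rows: Moves the arm, as the interface text tells. Its arguments: {"type":"object","properties":{"slide":{"type":"array","items":{"type":"array","items":{"type":"number"}}},"yaw":{"type":"array","items":{"type":"number"}},"gripper":{"type":"number"},"squeeze":{"type":"number"}},"required":["slide","yaw"]}

```bash
mkdir -p pics; cat > h.py <<'E'
from plant import *
import numpy as np, cv2
from scipy.spatial.transform import Rotation as R
def save(im,n): cv2.imwrite('pics/'+n+'.png',im[:,:,::-1])
def cloud(cam,depth,pose=None):
    c=get_calibration(cam);K=np.array(c['intrinsics']);h,w=depth.shape
    u,v=np.meshgrid(np.arange(w),np.arange(h))
    p=cv2.undistortPoints(np.stack([u,v],-1).reshape(-1,1,2).astype(float),K,np.array([c['k1'],0,0,0.])).reshape(h,w,2)
    P=np.stack([p[...,0]*depth,-p[...,1]*depth,-depth,np.ones_like(depth)],-1)
    if cam=='wrist':
        T=np.eye(4);T[:3,:3]=R.from_rotvec(pose['eef_rot']).as_matrix();T[:3,3]=pose['position'];M=T@np.array(c['hand_eye'])
    else: M=np.linalg.inv(np.array(c['world_to_cam']))
    return (P@M.T)[...,:3]
E
python3 - <<'E'
from h import *
np.set_printoptions(precision=4,suppress=True)
o=get_obs();print(o)
for c in ['scene','side']:
    im,d=capture(c);save(im,c+'0');np.save(c+'0.npy',d);np.save(c+'0im.npy',im)
    for l in ['stand','hook_knuckle','block_grip','block_window','block','dock','jar_mid','plane_mid','offcut_mid']:
        print(c,l,[(np.round(r['position'],4).tolist(),round(r['confidence'],2)) for r in mark_of(l,c)])
E
```

```text
{'clock': 0.0, 'q': array([ 0.0338,  0.69  , -0.1945,  1.5664,  0.1573,  0.9025, -0.2151]), 'joint_velocities': array([ 0.0015, -0.0024, -0.0011,  0.001 ,  0.0001, -0.0012,  0.0011]), 'joint_torque': array([  0.0003, -52.7572,  -1.2669, -15.3434,  -0.0526,   0.0066,
         0.0002]), 'position': array([ 0.6243, -0.0001,  0.2034]), 'eef_rot': array([-2.2204, -2.2207,  0.0023]), 'wrist_force': array([-0.4469,  0.731 ,  0.2676]), 'torque': array([-0.019 , -0.0044,  0.0274]), 'grasp_force': 0.0, 'finger_gap': 0.08796430233246076}
scene stand [([0.525, -0.2095, -0.0027], 0.73), ([0.256, -0.4374, 0.0015], 0.72), ([0.7218, -0.384, -0.0008], 0.71), ([0.2851, -0.1756, -0.0001], 0.57), ([0.3439, 0.0715, -0.0027], 0.56)]
scene hook_knuckle [([0.3602, 0.0711, 0.1362], 0.8), ([0.2659, -0.4437, 0.1342], 0.76), ([0.3019, -0.1728, 0.139], 0.68), ([0.7352, -0.3742, 0.1333], 0.58)]
scene block_grip [([0.5207, -0.2057, 0.2031], 0.85)]
scene block_window [([0.5234, -0.2059, 0.1323], 0.85), ([0.7022, 0.0249, 0.0299], 0.19)]
scene block [([0.5254, -0.2041, 0.0411], 0.83)]
scene dock [([0.4782, 0.2361, -0.001], 0.96)]
scene jar_mid [([0.7046, 0.0276, 0.0295], 0.61)]
scene plane_mid []
scene offcut_mid [([0.5058, 0.4685, 0.0296], 0.92)]
side stand [([0.7237, -0.3791, 0.0001], 0.86), ([0.2537, -0.442, -0.0013], 0.79), ([0.3449, 0.0705, 0.0028], 0.77), ([0.5207, -0.205, 0.044], 0.74), ([0.2896, -0.1803, -0.0002], 0.64), ([0.5254, -0.2044, -0.0039], 0.61)]
side hook_knuckle [([0.2717, -0.4455, 0.1371], 0.86), ([0.305, -0.1729, 0.1365], 0.78), ([0.3564, 0.0712, 0.1351], 0.57)]
side block_grip [([0.5203, -0.2097, 0.2031], 0.61)]
side block_window [([0.5205, -0.2051, 0.1276], 0.95)]
side block [([0.5208, -0.2047, 0.0408], 0.97)]
side dock [([0.4784, 0.2391, 0.0028], 0.81)]
side jar_mid [([0.7037, 0.0284, 0.0311], 0.93)]
side plane_mid [([0.5063, -0.4685, 0.0139], 0.58)]
side offcut_mid [([0.5017, 0.4687, 0.0269], 0.94)]
```

```bash
python3 -c "
import cv2,numpy as np
a=cv2.imread('pics/scene0.png');b=cv2.imread('pics/side0.png')
cv2.imwrite('pics/a.png',a);print(a.shape)"
```

```text
(480, 640, 3)
```

View pics/scene0.png

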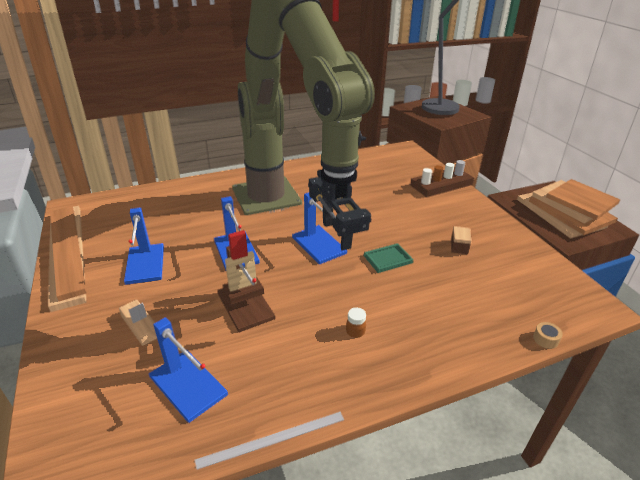

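View pics/side0.png

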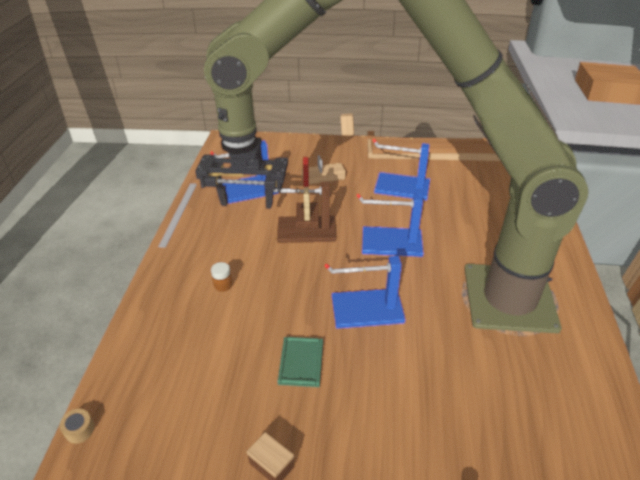

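The scene view shows the dark stand at about px (245,290), with the block's red grip at (238,243) and the hook's red tip near (252,283). The dock is at (388,258), the jar at (357,322), and four blue decoy stands are in view. In the side view the gripper (240,180) partly hides the hook, and the dark stand is at (307,200). Next I'll measure the yaw and hook geometry from depth.

```bash
python3 - <<'E'
from h import *
np.set_printoptions(precision=4,suppress=True)
S=np.array([0.524,-0.207])
for c in ['scene','side']:
    im=np.load(c+'0im.npy').astype(int);d=np.load(c+'0.npy');P=cloud(c,d)
    ok=(d>0)&(np.hypot(P[...,0]-S[0],P[...,1]-S[1])<0.2)
    r,g,b=im[...,0],im[...,1],im[...,2]
    red=ok&(r>1.8*g+20)&(r>1.8*b+20)&(P[...,2]>0.09)
    n,lab,st,ce=cv2.connectedComponentsWithStats(red.astype(np.uint8))
    for i in range(1,n):
        if st[i,4]>4: Q=P[lab==i];print(c,'red',st[i].tolist(),Q.mean(0),Q.min(0),Q.max(0))
    base=ok&(P[...,2]>0.008)&(P[...,2]<0.02)&(b<1.2*r)
    Q=P[base][:,:2].astype(np.float32)*1000
    print(c,'base',len(Q),cv2.minAreaRect(Q))
    grey=ok&(abs(r-b)<25)&(r>110)&(P[...,2]>0.1)&(P[...,2]<0.2)
    print(c,'rod',grey.sum(), np.round(P[grey][::max(1,grey.sum()//12)],4).tolist())
    dk=ok&(P[...,2]>0.004)&(P[...,2]<0.3)
    im2=np.load(c+'0im.npy');v,u=np.where(ok);cr=im2[v.min():v.max(),u.min():u.max()]
    # crop
    cc=[(170,330,190,310),(100,260,240,380)][c=='side']
    cr=im2[cc[0]:cc[1],cc[2]:cc[3]] if c=='scene' else im2[140:260,240:360]
    save(cv2.resize(cr,None,fx=5,fy=5,interpolation=cv2.INTER_CUBIC)[:600] if c=='side' else cv2.resize(cr,None,fx=3.7,fy=3.7,interpolation=cv2.INTER_CUBIC),c+'crop')
    t=ok&(P[...,2]>0.17)&(r>1.8*g+20)&(r>1.8*b+20)
    Q=P[t]; 
    if len(Q)>20: m=Q.mean(0);U,s,V=np.linalg.svd(Q-m);print(c,'grip normal',V[2],s/np.sqrt(len(Q)),m)
a=cv2.imread('pics/scenecrop.png');b=cv2.imread('pics/sidecrop.png');print(a.shape,b.shape)
k=400
o=np.hstack([cv2.resize(a,(int(a.shape[1]*500/a.shape[0]),500)),cv2.resize(b,(420,420+80))[:500]])[:, :800]
cv2.imwrite('pics/crops.png',o)
E
```

```text
scene red [239, 225, 2, 3, 6] [ 0.3871 -0.1725  0.1549] [ 0.3831 -0.1745  0.1517] [ 0.3895 -0.171   0.159 ]
scene red [229, 230, 19, 29, 419] [ 0.5275 -0.206   0.2   ] [ 0.516  -0.2253  0.1604] [ 0.5338 -0.1862  0.2323]
scene red [253, 278, 3, 5, 12] [ 0.6185 -0.1938  0.1608] [ 0.6157 -0.1962  0.1531] [ 0.6224 -0.1907  0.1652]
scene base 1162 ((501.69281005859375, -269.59625244140625), (243.19842529296875, 228.14959716796875), 5.510365962982178)
scene rod 94 [[0.3268, -0.1749, 0.1404], [0.3449, -0.1761, 0.1421], [0.3547, -0.176, 0.1384], [0.5145, -0.1812, 0.1618], [0.5252, -0.1708, 0.139], [0.5306, -0.2069, 0.1407], [0.5392, -0.2041, 0.1403], [0.549, -0.2042, 0.1386], [0.5582, -0.2039, 0.1395], [0.569, -0.204, 0.1419], [0.5771, -0.1963, 0.143], [0.5848, -0.1959, 0.1429], [0.5944, -0.1959, 0.1445], [0.6128, -0.1981, 0.148]]
scene grip normal [0.994  0.1056 0.0283] [0.0187 0.0114 0.0023] [ 0.5275 -0.2061  0.2034]
side red [303, 157, 5, 29, 119] [ 0.5178 -0.1934  0.208 ] [ 0.5121 -0.2237  0.1662] [ 0.5261 -0.1829  0.2327]
side red [357, 194, 3, 4, 8] [ 0.383  -0.1712  0.1558] [ 0.3804 -0.1739  0.1523] [ 0.3856 -0.1685  0.1602]
side base 1049 ((533.28515625, -207.0876007080078), (139.45436096191406, 347.1415710449219), 80.00830841064453)
side rod 150 [[0.4831, -0.2081, 0.1464], [0.5567, -0.2063, 0.14], [0.5789, -0.1966, 0.1423], [0.5479, -0.2009, 0.1412], [0.4961, -0.2062, 0.1406], [0.5786, -0.1945, 0.1406], [0.5479, -0.1998, 0.1388], [0.4963, -0.2081, 0.136], [0.3725, -0.1709, 0.1458], [0.3447, -0.178, 0.1393], [0.3496, -0.1774, 0.1362], [0.3646, -0.1709, 0.1369], [0.3343, -0.1741, 0.1365]]
side grip normal [-0.9807 -0.1933 -0.0275] [0.0211 0.0078 0.003 ] [ 0.5178 -0.1935  0.2091]
(592, 444, 3) (600, 600, 3)
```

View pics/crops.png

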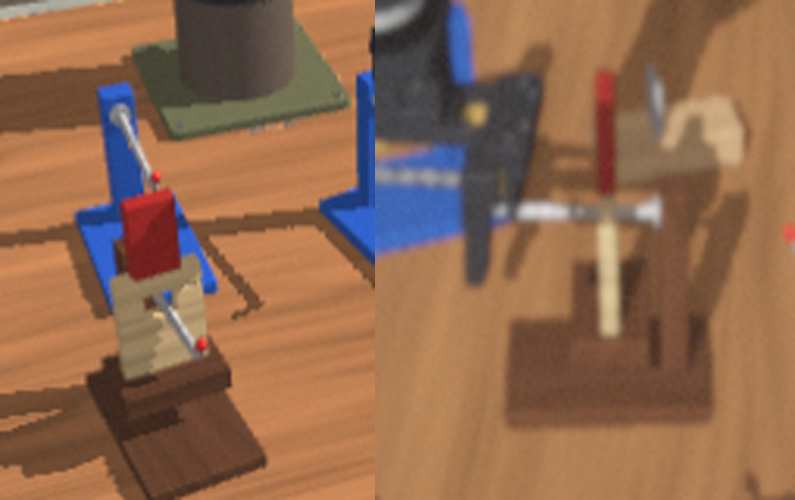

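The hook points about +x with a yaw of roughly 0.1 rad. The gripper hides the barb in the side crop. I'll move above the block and look again.

>>> play_rows:
  slide:
    - [0,0,-0.05]
    - [-0.01,0,-0.1]
    - [-0.05,-0.02,-0.1]
    - [-0.08,-0.04,-0.1]
    - [-0.11,-0.055,-0.1]
    - [-0.14,-0.07,-0.1]
    - [-0.17,-0.085,-0.1]
    - [-0.2,-0.1,-0.1]
    - [-0.206,-0.101,-0.1]
    - [-0.206,-0.101,-0.1]
    - [-0.206,-0.101,-0.1]
    - [-0.206,-0.101,-0.1]
  yaw: [8,16,24,32,40,48,56,64,72,80,84,84]

```text
clock: 2.2
position: [0.524, -0.2059, 0.3042]
eef_rot: [3.137, 0.164, -0.0]
wrist_force: [-0.1, 1.1, 0.5]
finger_gap: 0.0884
grasp_force: 0.0
```

```bash
python3 - <<'E'
from h import *
np.set_printoptions(precision=4,suppress=True)
o=get_obs();print(o['clock'],o['position'],R.from_rotvec(o['eef_rot']).as_matrix(),o['q'],o['wrist_force'])
S=np.array([0.524,-0.207])
out=[]
for c in ['side','scene','wrist']:
    o=get_obs();im,d=capture(c);P=cloud(c,d,o);np.save(c+'1im.npy',im);np.save(c+'1P.npy',P)
    out.append(im)
    ok=(d>0)&(np.hypot(P[...,0]-S[0],P[...,1]-S[1])<0.13)
    r,g,b=[im[...,i].astype(int) for i in range(3)]
    red=ok&(r>1.8*g+20)&(r>1.8*b+20)&(P[...,2]>0.09)
    n,lab,st,ce=cv2.connectedComponentsWithStats(red.astype(np.uint8))
    for i in range(1,n):
        if st[i,4]>4: Q=P[lab==i];print(c,'red',st[i].tolist(),Q.mean(0),Q.min(0),Q.max(0))
    base=ok&(P[...,2]>0.009)&(P[...,2]<0.019)&(r<130)&(r>b)
    base=cv2.morphologyEx(base.astype(np.uint8),cv2.MORPH_OPEN,np.ones((3,3)))>0
    Q=P[base][:,:2].astype(np.float32)*1000
    print(c,'base',len(Q),cv2.minAreaRect(Q) if len(Q) else 0)
    rod=ok&(abs(r-b)<40)&(r>90)&(P[...,2]>0.12)&(P[...,2]<0.165)&(P[...,1]>-.225)&(P[...,1]<-.175)
    Q=P[rod];Q=Q[np.argsort(Q[:,0])];print(c,'rod',len(Q));print(np.round(Q[::max(1,len(Q)//25)],4).tolist())
    for l in ['hook_knuckle','block_window','block_grip']: print(c,l,[(np.round(q['position'],4).tolist(),round(q['confidence'],2)) for q in mark_of(l,c)][:2])
a=cv2.resize(out[0][130:260,220:360],None,fx=3.6,fy=3.6,interpolation=cv2.INTER_CUBIC)
w=cv2.resize(out[2],None,fx=.46,fy=.46)
H=np.zeros((max(a.shape[0],w.shape[0]),a.shape[1]+w.shape[1],3),np.uint8);H[:a.shape[0],:a.shape[1]]=a;H[:w.shape[0],a.shape[1]:]=w
print(H.shape);save(H,'m1')
E
```

```text
2.2 [ 0.524  -0.2059  0.3042] [[ 0.9945  0.1045 -0.    ]
 [ 0.1045 -0.9945 -0.0001]
 [-0.      0.0001 -1.    ]] [ 0.1644  0.4998  0.2103  1.6302 -0.1173  1.024  -1.0553] [-0.074   1.0968  0.5027]
side red [303, 157, 5, 29, 124] [ 0.5178 -0.1925  0.2085] [ 0.5122 -0.2206  0.1675] [ 0.5257 -0.181   0.2326]
side base 916 ((522.2113037109375, -203.84324645996094), (157.4940643310547, 102.3604507446289), 7.856588840484619)
side rod 152
[[0.4792, -0.1956, 0.1492], [0.4798, -0.2008, 0.1359], [0.4831, -0.2079, 0.1466], [0.4887, -0.2112, 0.1407], [0.494, -0.2101, 0.1348], [0.4988, -0.2067, 0.1369], [0.5042, -0.2081, 0.1388], [0.5115, -0.2036, 0.1415], [0.5305, -0.2082, 0.1403], [0.5351, -0.2026, 0.1376], [0.5404, -0.2031, 0.1401], [0.5434, -0.2044, 0.1358], [0.5485, -0.2051, 0.1414], [0.5541, -0.2066, 0.14], [0.5592, -0.2053, 0.1406], [0.5636, -0.1991, 0.1383], [0.5698, -0.2053, 0.1399], [0.5747, -0.2012, 0.1361], [0.5794, -0.2002, 0.143], [0.5845, -0.1989, 0.1436], [0.5898, -0.1991, 0.1431], [0.5954, -0.2004, 0.1418], [0.5997, -0.1957, 0.1449], [0.6045, -0.1921, 0.144], [0.6073, -0.1966, 0.1
[... 2155 characters left out ...]
5], [0.5487, -0.2074, 0.1411], [0.5529, -0.208, 0.1404], [0.5569, -0.2002, 0.1369], [0.5606, -0.202, 0.1406], [0.564, -0.2047, 0.1419], [0.5678, -0.2012, 0.1432], [0.5712, -0.205, 0.1422], [0.5749, -0.2015, 0.1422], [0.5788, -0.2001, 0.1445], [0.5827, -0.1997, 0.142], [0.5866, -0.1992, 0.1431], [0.5905, -0.1988, 0.1438], [0.5944, -0.1984, 0.1448], [0.5982, -0.198, 0.1444], [0.6019, -0.1956, 0.1429], [0.605, -0.2003, 0.1481], [0.6081, -0.1971, 0.1559]]
wrist hook_knuckle [([0.5381, -0.2066, 0.1407], 0.91), ([0.3008, -0.1724, 0.1375], 0.77)]
wrist block_window [([0.5205, -0.2105, 0.1253], 0.66)]
wrist block_grip [([0.5224, -0.2049, 0.2074], 0.88), ([0.7079, 0.0279, 0.0294], 0.2)]
(468, 798, 3)
```

View pics/m1.png

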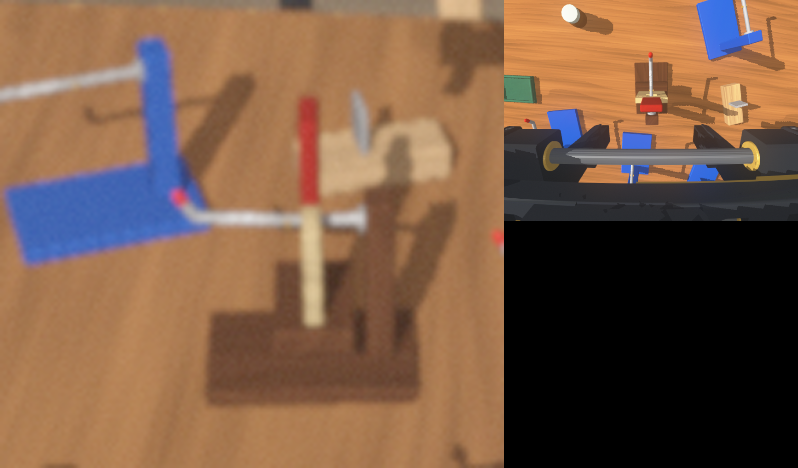

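Stand: centre about (0.5255,-0.2065), yaw about 7°. The hook rises about 4°, its corner is near stand x = 80 mm, and the red tip is at (180,197) in the crop and clear of the gripper. The block's yaw is about 6°, matching the tool. Descending to grasp along block y.

>>> play_rows:
  slide:
    - [-0.003,0.001,0.03]
    - [-0.003,0.001,0.065]
    - [-0.003,0.001,0.09]
    - [-0.003,0.001,0.108]
    - [-0.003,0.001,0.108]
    - [-0.003,0.001,0.108]
  yaw: [0,0,0,0,0,0]

```text
clock: 3.4
position: [0.5214, -0.2075, 0.1966]
eef_rot: [3.137, 0.164, 0.0]
wrist_force: [0.7, -0.9, -0.8]
finger_gap: 0.0882
grasp_force: 0.0
```

>>> play_rows:
  slide:
    - [0,0,0]
    - [0,0,0]
    - [0,0,0]
    - [0,0,0]
    - [0,0,0]
    - [0,0,0]
    - [0,0,0]
  yaw: [0,0,0,0,0,0,0]
  gripper: 0.03
  squeeze: 15

```text
clock: 4.1
position: [0.5211, -0.2073, 0.1962]
eef_rot: [3.137, 0.164, 0.0]
wrist_force: [0.8, -0.3, -0.2]
finger_gap: 0.0344
grasp_force: 0.0
```

```bash
python3 - <<'E'
from h import *
print(get_obs()['finger_gap'])
a,_=capture('scene');b,_=capture('wrist')
a=cv2.resize(a[180:330,170:310],(440,470),interpolation=cv2.INTER_CUBIC);b=cv2.resize(b,None,fx=.55,fy=.55)
H=np.zeros((470,440+b.shape[1],3),np.uint8);H[:,:440]=a;H[:b.shape[0],440:]=b;save(H,'g1')
o=get_obs();print(o['finger_gap'],o['grasp_force'])
E
```

```text
0.03437577479759199
0.030447810797962625 0.0
```

View pics/g1.png

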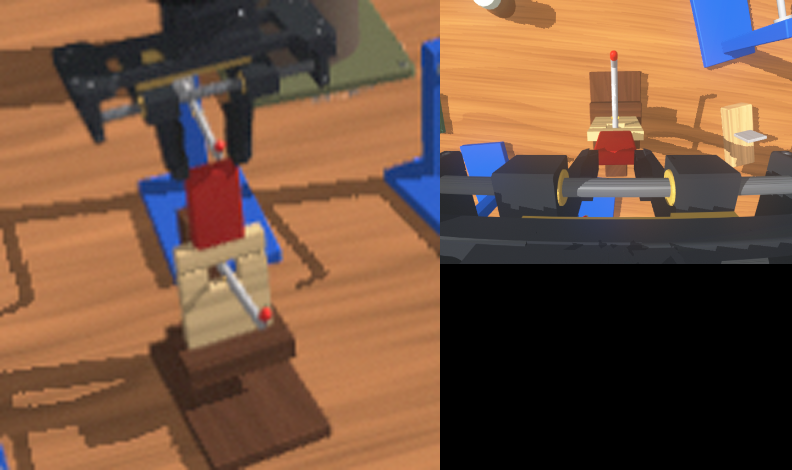

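```bash
python3 - <<'E'
from h import *
np.set_printoptions(precision=4,suppress=True)
c=get_calibration('scene')
def proj(p):
    q=np.array(c['world_to_cam'])@np.r_[p,1];x,y=q[0]/-q[2],-q[1]/-q[2];k=1+c['k1']*(x*x+y*y);K=np.array(c['intrinsics']);return K[0,0]*x*k+K[0,2],K[1,1]*y*k+K[1,2]
o=get_obs();print(o['position'],o['q'],o['finger_gap'],proj(o['position']),proj([.521,-.207,.23]))
im,d=capture('scene');P=cloud('scene',d)
for (u,v) in [(226,232),(226,234),(246,232),(245,228),(238,240),(224,225),(244,225)]: print(u,v,P[v,u],im[v,u])
o=get_obs();im,d=capture('wrist');P=cloud('wrist',d,o)
r,g,b=[im[...,i].astype(int) for i in range(3)]
red=(r>1.8*g+20)&(r>1.8*b+20)&(P[...,2]>.19);v,u=np.where(red);print(P[red].min(0),P[red].max(0),u.min(),u.max(),v.min(),v.max())
for (uu,vv) in [(260,275),(270,290),(285,275),(365,275),(375,290),(400,290),(350,280),(300,290),(318,290)]: print(uu,vv,P[vv,uu],im[vv,uu])
print(get_calibration('wrist')['hand_eye'])
E
```

```text
[ 0.5211 -0.2073  0.1962] [ 0.191   0.6189  0.1758  1.7834 -0.1491  0.7522 -1.0221] 0.030447810797962625 (np.float64(236.7766393520838), np.float64(244.3688409129124)) (np.float64(235.52433445471837), np.float64(232.57350082002188))
226 232 [ 0.5357 -0.2307  0.247 ] [35 37 41]
226 234 [ 0.5345 -0.2311  0.2409] [41 42 47]
246 232 [ 0.1996 -0.1207  0.    ] [110  76  56]
245 228 [ 0.5284 -0.1853  0.2424] [35 37 39]
238 240 [ 0.5315 -0.205   0.2154] [145  40  37]
224 225 [ 0.5346 -0.2329  0.2659] [35 37 40]
244 225 [ 0.5306 -0.1873  0.2526] [30 29 32]
[ 0.5137 -0.2266  0.19  ] [ 0.5875 -0.1882  0.3771] 280 356 98 299
260 275 [ 0.5287 -0.181   0.2379] [84 66 60]
270 290 [ 0.5281 -0.1875  0.2512] [71 53 47]
285 275 [ 0.5281 -0.1919  0.2334] [75 55 46]
365 275 [ 0.5326 -0.2287  0.2351] [69 55 50]
375 290 [ 0.5325 -0.2309  0.2508] [62 51 46]
400 290 [ 0.4261 -0.3195 -0.0005] [211 137  79]
350 280 [ 0.5267 -0.2231  0.2285] [152  49  39]
300 290 [ 0.5197 -0.1995  0.2302] [152  51  42]
318 290 [ 0.5206 -0.2082  0.2301] [150  50  42]
[[ 0.0006  0.9657  0.2595  0.0666]
 [ 1.     -0.0002 -0.0015  0.0016]
 [-0.0014  0.2595 -0.9657 -0.1809]
 [ 0.      0.      0.      1.    ]]
```

```bash
python3 - <<'E'
from h import *
np.set_printoptions(precision=4,suppress=True)
for c in ['scene','side']:
    im=np.load(c+'0im.npy').astype(int);d=np.load(c+'0.npy');P=cloud(c,d)
    m=(d>0)&(abs(P[...,0]-.6243)<.12)&(abs(P[...,1])<.06)&(P[...,2]>.12)&(P[...,2]<.33)
    Q=P[m];Q=Q[np.argsort(Q[:,2])];print(c,len(Q));print(Q[:40:4])
    for z in np.arange(.19,.3,.01):
        q=Q[(Q[:,2]>z)&(Q[:,2]<z+.01)]
        if len(q):print(round(z,3),len(q),q.min(0),q.max(0))
o=get_obs();im,d=capture('side');P=cloud('side',d)
m=(d>0)&(np.hypot(P[...,0]-.521,P[...,1]+.207)<.1)&(P[...,2]>.18)&(P[...,2]<.33)&(im.max(-1)<90)
Q=P[m];Q=Q[np.argsort(Q[:,2])];print(Q[:40:3])
save(cv2.resize(im[60:230,220:400],None,fx=3.3,fy=3.3,interpolation=cv2.INTER_CUBIC),'s2')
E
```

```text
scene 925
[[ 0.577   0.0037  0.2367]
 [ 0.5794 -0.0024  0.2397]
 [ 0.5796  0.0077  0.2402]
 [ 0.6802  0.0059  0.2412]
 [ 0.6765 -0.0092  0.2426]
 [ 0.5689 -0.0083  0.2429]
 [ 0.6832 -0.0075  0.2442]
 [ 0.5725 -0.0072  0.2449]
 [ 0.6729 -0.0077  0.2452]
 [ 0.5815  0.0017  0.2456]]
0.23 8 [ 0.5687 -0.0085  0.2367] [0.6753 0.0046 0.2399]
0.24 61 [ 0.5689 -0.0102  0.2402] [0.6849 0.0115 0.25  ]
0.25 70 [ 0.5701 -0.01    0.25  ] [0.6868 0.0126 0.2597]
0.26 69 [ 0.5702 -0.0108  0.2601] [0.6885 0.0103 0.2697]
0.27 63 [ 0.5662 -0.0103  0.2705] [0.6875 0.0116 0.2796]
0.28 39 [ 0.5689 -0.0099  0.2801] [0.6877 0.0106 0.2895]
0.29 11 [ 0.5717 -0.0042  0.2906] [0.5748 0.007  0.2992]
side 1023
[[0.6784 0.0056 0.237 ]
 [0.6759 0.0053 0.2397]
 [0.6691 0.0038 0.2418]
 [0.5779 0.0081 0.2428]
 [0.5716 0.0054 0.2439]
 [0.6813 0.0083 0.2444]
 [0.6722 0.008  0.2448]
 [0.5777 0.0081 0.2455]
 [0.6681 0.0057 0.2461]
 [0.5779 0.0065 0.2471]]
0.23 5 [ 0.5766 -0.0041  0.237 ] [0.6784 0.007  0.2397]
0.24 53 [ 0.5659 -0.0092  0.2405] [0.6813 0.0118 0.2498]
0.25 63 [ 0.5648 -0.0093  0.2504] [0.6816 0.0124 0.2599]
0.26 67 [ 0.5633 -0.0095  0.2601] [0.6833 0.0139 0.2699]
0.27 68 [ 0.5626 -0.0109  0.2701] [0.6851 0.0118 0.28  ]
0.28 78 [ 0.5622 -0.0109  0.2802] [0.6851 0.0116 0.2894]
0.29 19 [ 0.6754 -0.0047  0.2901] [0.6853 0.0126 0.2991]
[[ 0.5166 -0.1837  0.2369]
 [ 0.5135 -0.1795  0.2397]
 [ 0.5207 -0.1777  0.2405]
 [ 0.5115 -0.1837  0.2429]
 [ 0.5161 -0.1811  0.2443]
 [ 0.5182 -0.179   0.2456]
 [ 0.5129 -0.1765  0.2474]
 [ 0.5132 -0.1788  0.2488]
 [ 0.5201 -0.1756  0.2505]
 [ 0.5229 -0.1786  0.2513]
 [ 0.5136 -0.1827  0.2521]
 [ 0.5108 -0.1802  0.2538]
 [ 0.5202 -0.1777  0.2549]
 [ 0.5133 -0.1812  0.2559]]
```

View pics/s2.png

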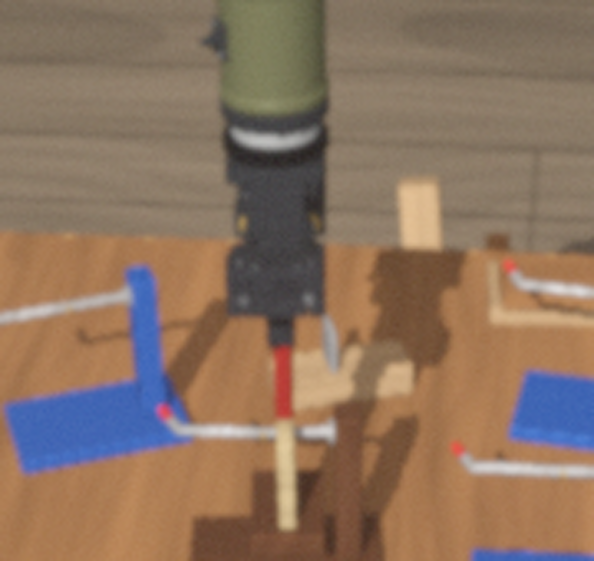

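The side view shows the fingertips ending at the top of the red grip (280,345). The visible finger ends are about 36 mm above the reported TCP, and the fingers closed over nothing. I'll reopen, descend a further 35 mm and check.

>>> play_rows:
  slide:
    - [0,0,0]
    - [0,0,0]
    - [0,0,0]
    - [0,0,0]
    - [0,0,0.01]
    - [0,0,0.02]
    - [0,0,0.03]
    - [0,0,0.035]
    - [0,0,0.035]
    - [0,0,0.035]
  yaw: [0,0,0,0,0,0,0,0,0,0]
  gripper: 0.088
  squeeze: 15

```text
clock: 5.35
position: [0.5212, -0.2073, 0.1611]
eef_rot: [-3.137, -0.164, 0.0]
wrist_force: [0.3, -0.5, -0.5]
finger_gap: 0.0883
grasp_force: 0.0
```

```bash
python3 - <<'E'
from h import *
np.set_printoptions(precision=4,suppress=True)
o=get_obs();print(o['position'],o['finger_gap'],o['wrist_force'])
for c in ['side','scene']:
    im,d=capture(c);P=cloud(c,d)
    m=(d>0)&(np.hypot(P[...,0]-.521,P[...,1]+.207)<.08)&(P[...,2]>.17)&(P[...,2]<.33)&(im.max(-1)<90)
    Q=P[m];Q=Q[np.argsort(Q[:,2])];print(c,Q[:60:4])
E
```

```text
[ 0.5212 -0.2073  0.1611] 0.0882815756612615 [ 0.295  -0.4515 -0.5464]
side [[ 0.5119 -0.1575  0.1986]
 [ 0.5162 -0.1535  0.204 ]
 [ 0.5211 -0.1536  0.2067]
 [ 0.5157 -0.1511  0.2087]
 [ 0.5181 -0.1507  0.2117]
 [ 0.5158 -0.1528  0.2134]
 [ 0.5161 -0.1556  0.2144]
 [ 0.5102 -0.1479  0.217 ]
 [ 0.5078 -0.1487  0.2196]
 [ 0.5079 -0.15    0.2216]
 [ 0.5198 -0.1487  0.2247]
 [ 0.5079 -0.1516  0.2263]
 [ 0.5147 -0.1478  0.2285]
 [ 0.5077 -0.1505  0.23  ]
 [ 0.5121 -0.1471  0.232 ]]
scene [[ 0.5236 -0.1538  0.197 ]
 [ 0.5368 -0.2549  0.1976]
 [ 0.5338 -0.2588  0.1993]
 [ 0.5205 -0.1625  0.2   ]
 [ 0.526  -0.1517  0.201 ]
 [ 0.5261 -0.1541  0.2017]
 [ 0.5369 -0.2543  0.2032]
 [ 0.513  -0.1627  0.2038]
 [ 0.5373 -0.2566  0.2041]
 [ 0.5261 -0.1563  0.2052]
 [ 0.522  -0.1576  0.2057]
 [ 0.5336 -0.2533  0.2064]
 [ 0.5389 -0.2635  0.2071]
 [ 0.5256 -0.1608  0.2089]
 [ 0.5368 -0.2559  0.2093]]
```

The finger ends are now at about z = 0.197, so the true ends sit 36 mm above the reported TCP. Closing.

>>> play_rows:
  slide:
    - [0,0,0]
    - [0,0,0]
    - [0,0,0]
    - [0,0,0]
    - [0,0,0]
    - [0,0,0]
    - [0,0,0]
  yaw: [0,0,0,0,0,0,0]
  gripper: 0.03
  squeeze: 15

```text
clock: 6.15
position: [0.5211, -0.2069, 0.1612]
eef_rot: [-3.137, -0.165, 0.0]
wrist_force: [-0.4, 1.5, 0.3]
finger_gap: 0.0398
grasp_force: 15.0
```

Gripped at 39.8 mm. Lifting 6 mm to centre the rod in the window.

>>> play_rows:
  slide:
    - [0,0,-0.002]
    - [0,0,-0.004]
    - [0,0,-0.006]
    - [0,0,-0.006]
    - [0,0,-0.006]
  yaw: [0,0,0,0,0]
  squeeze: 12

```text
clock: 6.65
position: [0.5211, -0.2073, 0.1672]
eef_rot: [-3.137, -0.164, 0.0]
wrist_force: [-0.7, -0.4, -3.6]
finger_gap: 0.0398
grasp_force: 12.0
```

>>> play_rows:
  slide:
    - [-0.003,0,0]
    - [-0.006,0,0]
    - [-0.009,0,0]
    - [-0.012,0,0]
    - [-0.015,0,0]
    - [-0.018,0,0]
    - [-0.018,0,0]
  yaw: [0,0,0,0,0,0,0]
  squeeze: 12

```text
clock: 7.35
position: [0.503, -0.2093, 0.1674]
eef_rot: [3.137, 0.164, 0.0]
wrist_force: [1.9, 0.4, -2.8]
finger_gap: 0.0394
grasp_force: 12.0
```

Contact is at about 2 N and the block is pivoting in the pads. Continuing slowly.

>>> play_rows:
  slide:
    - [-0.003,0,0]
    - [-0.006,0,0]
    - [-0.009,0,0.0005]
    - [-0.012,0,0.001]
    - [-0.015,0,0.0015]
    - [-0.018,0,0.002]
    - [-0.021,0,0.002]
    - [-0.021,0,0.002]
  yaw: [0,0,0,0,0,0,0,0]

```text
clock: 8.15
position: [0.4818, -0.2115, 0.1652]
eef_rot: [-3.137, -0.164, 0.001]
wrist_force: [0.7, 1.3, -3.9]
finger_gap: 0.0401
grasp_force: 12.0
```

```bash
cat >> h.py <<'E'
def tilt(c):
    o=get_obs();im,d=capture(c);P=cloud(c,d,o);r,g,b=[im[...,i].astype(int) for i in range(3)]
    S=o['position']
    m=(d>0)&(np.hypot(P[...,0]-S[0]-.01,P[...,1]-S[1])<.06)
    red=m&(r>1.8*g+20)&(r>1.8*b+20)&(P[...,2]>.15)
    yel=m&(r>130)&(g>110)&(b<0.85*r)&(P[...,2]>.06)&(P[...,2]<.3)
    for n,k in [('grip',red),('board',yel)]:
        k=cv2.erode(k.astype(np.uint8),np.ones((3,3)))>0 if c!='side' else k
        Q=P[k]
        if len(Q)<30: print(c,n,len(Q));continue
        mm=np.median(Q,0);Q=Q[np.linalg.norm(Q-mm,axis=1)<.06];mm=Q.mean(0);U,s,V=np.linalg.svd(Q-mm)
        if c=='side': print(c,n,len(Q),mm,'long axis tilt',np.degrees(np.arctan2(-V[0][0]*np.sign(V[0][2]),abs(V[0][2]))))
        else:
            N=V[2]*np.sign(V[2][0]);print(c,n,len(Q),mm,'tilt',np.degrees(np.arcsin(N[2])),'yaw',np.degrees(np.arctan2(N[1],N[0])),s/np.sqrt(len(Q)))
    return im,P
E
python3 - <<'E'
from h import *
np.set_printoptions(precision=4,suppress=True)
a,_=tilt('scene');b,_=tilt('side')
H=np.hstack([cv2.resize(a[200:320,180:300],(398,398)),cv2.resize(b[130:260,240:370],(398,398),interpolation=cv2.INTER_CUBIC)]);save(H,'t1')
E
```

```text
scene grip 316 [ 0.4907 -0.2103  0.2031] tilt 12.808840348559151 yaw 5.125372478478779 [0.0181 0.0096 0.0019]
scene board 618 [ 0.5081 -0.2114  0.123 ] tilt 12.82862449310769 yaw 5.972839576591939 [0.027 0.02  0.002]
side grip 35 [ 0.4863 -0.1926  0.1817] long axis tilt -1.3468642135045894
side board 269 [ 0.5004 -0.1885  0.1269] long axis tilt 12.299833339355192
```

View pics/t1.png

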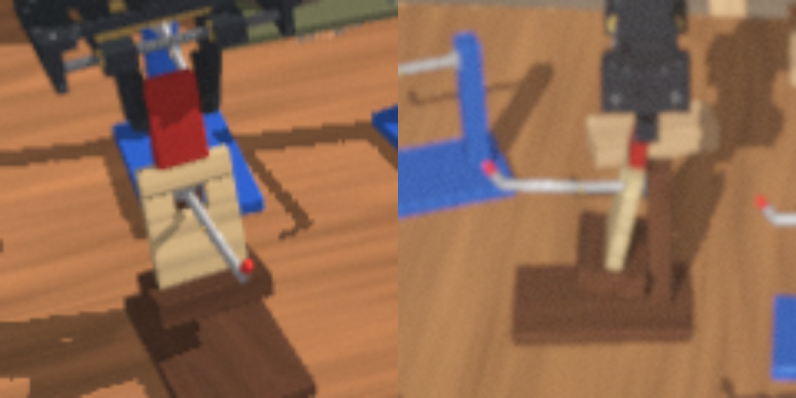

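The block is tilted 12.7° as planned: the board leans back in the side crop (622,220), and the force is about 1–2 N. Continuing to about 20°.

>>> play_rows:
  slide:
    - [-0.003,0,0.0005]
    - [-0.006,0,0.001]
    - [-0.008,0,0.0015]
    - [-0.01,0,0.002]
    - [-0.012,0,0.003]
    - [-0.0145,0,0.0035]
    - [-0.0145,0,0.0035]
  yaw: [0,0,0,0,0,0,0]

```text
clock: 8.95
position: [0.4681, -0.2131, 0.1619]
eef_rot: [3.137, 0.164, 0.001]
wrist_force: [3.6, 0.6, -0.6]
finger_gap: 0.0401
grasp_force: 12.0
```

>>> play_rows:
  slide:
    - [-0.001,0,0.0007]
    - [-0.002,0,0.0014]
    - [-0.003,0,0.002]
    - [-0.004,0,0.0026]
    - [-0.004,0,0.0026]
  yaw: [0,0,0,0,0]

```text
clock: 9.45
position: [0.4639, -0.2135, 0.1591]
eef_rot: [3.137, 0.164, 0.0]
wrist_force: [4.6, 0.5, 1.2]
finger_gap: 0.0399
grasp_force: 12.0
```

```bash
python3 - <<'E'
from h import *
np.set_printoptions(precision=4,suppress=True)
a,_=tilt('scene');b,_=tilt('side');tilt('scene')
print(get_obs()['wrist_force'])
E
```

```text
scene grip 307 [ 0.4764 -0.2119  0.198 ] tilt 26.761680392008227 yaw 7.935972183970332 [0.0171 0.0094 0.002 ]
scene board 553 [ 0.51   -0.2119  0.1307] tilt 26.805421187336634 yaw 6.014414091985499 [0.0244 0.0198 0.0021]
side grip 74 [ 0.4773 -0.1991  0.1821] long axis tilt 14.557874476022596
side board 351 [ 0.5036 -0.1966  0.1312] long axis tilt 27.94841360192929
scene grip 323 [ 0.4763 -0.2115  0.1981] tilt 27.34333863036562 yaw 6.7937981149860915 [0.0175 0.0094 0.002 ]
scene board 563 [ 0.5096 -0.2108  0.1314] tilt 27.014174671652714 yaw 6.1659381200855625 [0.0241 0.0199 0.0022]
[4.0707 0.0624 0.8606]
```

>>> play_rows:
  slide:
    - [-0.0005,0,0]
    - [-0.001,0,0]
    - [-0.0015,0,0.0005]
    - [-0.0015,0,0.0005]
  yaw: [0,0,0,0]

```text
clock: 10.0
position: [0.4626, -0.2136, 0.1587]
eef_rot: [3.137, 0.164, 0.001]
wrist_force: [3.6, 0.4, 1.6]
finger_gap: 0.0397
grasp_force: 12.0
```

>>> play_rows:
  slide:
    - [0,0,0]
    - [0,0,0]
    - [0,0,0]
    - [0.002,0,0]
    - [0.004,0,0]
    - [0.006,0,0]
    - [0.006,0,0]
  yaw: [0,0,0,0,0,0,0]
  squeeze: 60

```text
clock: 10.7
position: [0.4666, -0.2121, 0.1577]
eef_rot: [-3.136, -0.164, 0.006]
wrist_force: [0.3, -0.4, -4.1]
finger_gap: 0.0397
grasp_force: 60.0
```

```bash
python3 - <<'E'
from h import *
np.set_printoptions(precision=4,suppress=True)
a,P=tilt('scene');b,_=tilt('side');tilt('scene');tilt('wrist')
for i in range(3):
  capture('wrist');print(get_obs()['wrist_force'],get_obs()['torque'])
H=np.hstack([cv2.resize(a[200:320,180:300],(398,398)),cv2.resize(b[130:260,240:370],(398,398),interpolation=cv2.INTER_CUBIC)]);save(H,'t2')
E
```

```text
scene grip 321 [ 0.4799 -0.2101  0.196 ] tilt 27.096177151397367 yaw 7.737202726687229 [0.0177 0.0094 0.002 ]
scene board 546 [ 0.5128 -0.2103  0.1307] tilt 27.207705964448238 yaw 5.987853804725368 [0.024  0.0194 0.0021]
side grip 74 [ 0.4802 -0.1975  0.1808] long axis tilt 10.15206945521977
side board 345 [ 0.5068 -0.1955  0.131 ] long axis tilt 28.850317272595838
scene grip 317 [ 0.4799 -0.2098  0.1963] tilt 27.183332868736215 yaw 6.768093599958909 [0.0176 0.0093 0.002 ]
scene board 554 [ 0.5136 -0.2109  0.1304] tilt 27.51724619848831 yaw 5.6266575939482095 [0.0243 0.0191 0.0021]
wrist grip 8022 [ 0.479  -0.2131  0.199 ] tilt 27.719123437656243 yaw 6.231963461479362 [0.0172 0.0108 0.0005]
wrist board 6935 [ 0.507  -0.2109  0.1415] tilt 29.227165033810707 yaw 6.187937205980971 [0.0222 0.0213 0.0024]
[ 0.9295 -0.3542 -3.7044] [0.0494 0.2741 0.0065]
[ 0.2762  0.7419 -3.3493] [0.0181 0.2894 0.0281]
[-0.23    0.1378 -2.4664] [ 0.0256  0.274  -0.0172]
```

The block is held clear of the stand at about 27.7° with only its 3.4 N weight on the wrist. Measuring hook against window in one wrist cloud and working out the clearance path.

```bash
cat > m.py <<'E'
from h import *
np.set_printoptions(precision=4,suppress=True)
yaw=np.radians(6.1);X=np.array([np.cos(yaw),np.sin(yaw),0])
O=np.array([0.525,-0.2068,0])
def meas(c='wrist'):
    o=get_obs();im,d=capture(c);P=cloud(c,d,o);r,g,b=[im[...,i].astype(int) for i in range(3)]
    s=(P-O)@X*1000;z=P[...,2]*1000;y=((P-O)@np.array([-X[1],X[0],0]))*1000
    G=np.array([(o['position']-O)@X*1000,o['position'][2]*1000+55])
    near=(d>0)&(abs(y)<30)&(s>-120)&(s<220)
    redc=near&(r>1.8*g+20)&(r>1.8*b+20)&(z>100)
    n,lab,st,ce=cv2.connectedComponentsWithStats(redc.astype(np.uint8))
    gi=[i for i in range(1,n) if st[i,4]>10]
    big=max(gi,key=lambda i:st[i,4]);bm=cv2.erode((lab==big).astype(np.uint8),np.ones((5,5)))>0
    mm=np.median(P[bm],0);Q=P[bm];mean=Q.mean(0);U,sv,V=np.linalg.svd(Q-mean,full_matrices=False)
    N=V[2]*np.sign(V[2][0]);th=np.arcsin(N[2])
    full=lab==big
    off=abs((P-mean)@N)<.002
    k=full&off;S=s[k];Z=z[k]
    al=-np.sin(th)*S+np.cos(th)*Z; pe=np.cos(th)*S+np.sin(th)*Z
    lo,hi=np.percentile(al,[1,99]);pm=np.median(pe)
    print('tilt',np.degrees(th),'sig',sv[2]/np.sqrt(len(Q)),'along lo/hi',lo,hi,hi-lo)
    cen=(lo+hi)/2-65; q=pm-7   # window centre: 85 vs 150 mid
    W=np.array([np.cos(th)*q-np.sin(th)*cen,np.sin(th)*q+np.cos(th)*cen])
    W2=G-86*np.array([-np.sin(th),np.cos(th)])
    print('G',G,'W seen',W,'W from G',W2)
    for i in gi:
        if i!=big and s[lab==i].mean()>60: print('tip',st[i,4],'s',s[lab==i].min(),s[lab==i].mean(),s[lab==i].max(),'z',z[lab==i].min(),z[lab==i].mean(),z[lab==i].max(),'y',y[lab==i].mean())
    rod=near&(abs(r-b)<45)&(abs(y)<10)&(r>80)&(z>120)&(z<165)&(~full)
    xs=np.arange(-40,110,6);out=[]
    for a in xs:
        m=rod&(s>=a)&(s<a+6)
        if m.sum()>12:
            out.append((a+3,np.percentile(z[m],85)-4,np.median(y[m]),m.sum()))
    out=np.array(out);print(np.round(out,1).tolist())
    return im,P,s,z,y
E
python3 - <<'E'
from m import *
im,*_=meas('wrist');meas('wrist');meas('scene')
save(cv2.resize(im,None,fx=.6,fy=.6)[:200] if 0 else im[40:330,180:460],'w3')
E
```

```text
tilt 27.788589242670934 sig 0.0004922675923318355 along lo/hi 162.8550422873608 223.60165966661438 60.74661737925359
G [-57.1494 213.5771] W seen [-19.4721 134.6827] W from G [-17.0553 137.4951]
[[-25.0, 136.7, -0.9, 14.0], [-19.0, 136.7, -1.2, 129.0], [-13.0, 136.7, -1.2, 125.0], [-7.0, 136.6, -0.6, 129.0], [-1.0, 136.6, -0.9, 120.0], [5.0, 136.7, -0.6, 141.0], [11.0, 136.8, -0.7, 122.0], [17.0, 137.0, -0.7, 133.0], [23.0, 137.3, -0.7, 146.0], [29.0, 137.8, -0.2, 155.0], [35.0, 138.1, -0.7, 157.0], [41.0, 139.0, -0.2, 163.0], [47.0, 139.2, -0.2, 171.0], [53.0, 139.5, 0.0, 164.0], [59.0, 140.3, 0.3, 157.0], [65.0, 140.6, 0.5, 168.0], [71.0, 140.8, 0.7, 173.0], [77.0, 142.7, 0.7, 203.0], [83.0, 147.2, 0.7, 125.0]]
tilt 27.82379211995945 sig 0.0004918396688357905 along lo/hi 162.8585464954458 223.49209830075463 60.63355180530883
G [-57.0754 213.5909] W seen [-19.3636 134.7117] W from G [-16.9346 137.5336]
[[-25.0, 136.7, -0.9, 14.0], [-19.0, 136.7, -1.2, 131.0], [-13.0, 136.7, -1.2, 125.0], [-7.0, 136.6, -0.6, 129.0], [-1.0, 136.6, -0.6, 121.0], [5.0, 136.6, -0.6, 142.0], [11.0, 136.7, -0.6, 122.0], [17.0, 137.2, -0.7, 134.0], [23.0, 137.3, -0.7, 145.0], [29.0, 137.8, -0.1, 154.0], [35.0, 138.1, -0.7, 155.0], [41.0, 138.7, -0.2, 168.0], [47.0, 139.0, -0.2, 165.0], [53.0, 139.6, 0.3, 161.0], [59.0, 140.2, 0.3, 157.0], [65.0, 140.4, 0.3, 169.0], [71.0, 140.8, 0.8, 176.0], [77.0, 142.4, 0.7, 197.0], [83.0, 147.1, 1.2, 124.0]]
tilt 27.581678674872094 sig 0.002007314535452011 along lo/hi 162.43009650253182 226.94924742982516 64.51915092729334
G [-57.0018 213.6307] W seen [-19.8218 135.964 ] W from G [-17.1827 137.4045]
tip 11 s 90.22186407617866 94.02047034908868 96.74581631256648 z 150.89737669946456 160.11106324125885 163.75981083591017 y 2.8835501780659376
[]
```

```bash
cat > path.py <<'E'
import numpy as np, heapq, sys
def clear(W,th,C,slope):
    a=np.radians(slope);b=a+np.radians(55);K=np.array([14,136.]);C=np.array([C,136+(C-14)*np.tan(a)])
    T=C+22*np.array([np.cos(b),np.sin(b)])
    seg=lambda A,B,n:A+(B-A)*np.linspace(0,1,n)[:,None]
    pts=np.vstack([seg(np.array([-42,136.]),K,80),seg(K,C,100),seg(C,T,40)])
    d=pts[None]-W[:,None];c,s=np.cos(th),np.sin(th)
    lx=d[...,0]*c+d[...,1]*s;lz=-d[...,0]*s+d[...,1]*c
    out=1e9
    for x0,x1,z0,z1 in [(-6,6,-63,-10),(-6,6,10,30),(-7,7,30,100),(-30,30,-85,-63)]:
        dx=np.maximum(np.maximum(x0-lx,lx-x1),0);dz=np.maximum(np.maximum(z0-lz,lz-z1),0)
        out=np.minimum(out,np.hypot(dx,dz).min(1))
    return out-4
def widest(tilt,C,slope,start=(-21,136)):
    th=np.radians(tilt);xs=np.arange(-24,125,0.5);zs=np.arange(126,190,0.5)
    g=np.array(np.meshgrid(xs,zs,indexing='ij')).reshape(2,-1).T
    cl=clear(g,th,C,slope).reshape(len(xs),len(zs))
    cost=np.where(cl>0,1/np.maximum(cl,.05)**3,1e6)
    i0=(np.argmin(abs(xs-start[0])),np.argmin(abs(zs-start[1])));D={i0:0};pr={};h=[(0,i0)]
    while h:
        dd,u=heapq.heappop(h)
        if dd>D[u]: continue
        if xs[u[0]]>=118: break
        for di in(-1,0,1):
            for dj in(-1,0,1):
                v=(u[0]+di,u[1]+dj)
                if (di or dj) and 0<=v[0]<len(xs) and 0<=v[1]<len(zs):
                    nd=dd+cost[v]*np.hypot(di,dj)
                    if nd<D.get(v,1e18): D[v]=nd;pr[v]=u;heapq.heappush(h,(nd,v))
    p=[u]
    while p[-1] in pr:p.append(pr[p[-1]])
    p=p[::-1];return np.array([(xs[i],zs[j],cl[i,j]) for i,j in p])
if __name__=='__main__':
    for t in (26,27.8,30,32):
        p=widest(t,80,4.2);print(t,'min clearance',p[:,2].min(), 'at',p[p[:,2].argmin()])
    p=widest(27.8,80,4.2);print(np.round(p[::6],1).tolist())
    for C,sl in((79,4.2),(81,4.2),(80,3.5),(80,5)):
        print(C,sl,clear(p[:,:2],np.radians(27.8),C,sl).min())
E
python3 path.py
```

```text
26 min clearance 0.8638925155907664 at [ 85.5        150.5          0.86389252]
27.8 min clearance 1.1951928860719168 at [ 85.5        150.5          1.19519289]
30 min clearance 1.5851220121500713 at [ 85.5        150.5          1.58512201]
32 min clearance 1.30096556243143 at [  9.5        136.           1.30096556]
[[-21.0, 136.0, 2.1], [-18.0, 136.0, 2.0], [-15.0, 136.0, 2.0], [-12.0, 136.0, 2.1], [-9.0, 136.0, 2.1], [-6.0, 136.0, 2.0], [-3.0, 136.0, 2.0], [0.0, 136.0, 2.0], [3.0, 136.0, 2.1], [6.0, 136.0, 2.1], [9.0, 136.0, 2.0], [12.0, 136.5, 2.1], [15.0, 136.5, 2.3], [18.0, 136.5, 2.6], [21.0, 136.5, 2.5], [24.0, 136.5, 2.5], [27.0, 137.0, 2.7], [30.0, 137.0, 2.6], [33.0, 137.5, 2.7], [36.0, 137.5, 2.6], [39.0, 138.0, 2.6], [42.0, 138.0, 2.7], [45.0, 138.5, 2.5], [48.0, 138.5, 2.8], [51.0, 138.5, 2.5], [54.0, 139.0, 2.7], [57.0, 139.0, 2.6], [60.0, 139.5, 2.6], [63.0, 139.5, 2.7], [66.0, 140.0, 2.6], [69.0, 140.0, 2.7], [72.0, 140.5, 2.7], [75.0, 141.0, 3.3], [78.0, 142.0, 3.7], [81.0, 145.0, 2.7], [84.0, 148.0, 1.6], [86.0, 151.0, 1.4], [88.5, 154.0, 2.0], [91.5, 156.5, 3.0], [94.5, 159.5, 4.3], [97.5, 162.5, 5.4], [100.5, 164.5, 6.8], [103.5, 166.0, 8.5], [106.5, 168.0, 11.0], [109.5, 169.5, 13.7], [112.5, 171.0, 16.6], [115.5, 172.0, 19.2]]
79 4.2 0.47106227151988644
81 4.2 0.37413006919236924
80 3.5 0.7604913429658069
80 5 0.4990707853319529
```

>>> play_rows:
  slide:
    - [0,0,0.0005]
    - [0,0,0.001]
    - [0,0,0.001]
  yaw: [0,0,0]

```text
clock: 11.5
position: [0.4684, -0.2128, 0.1575]
eef_rot: [-3.137, -0.164, 0.0]
wrist_force: [-0.2, 0.1, -4.1]
finger_gap: 0.0394
grasp_force: 60.0
```

>>> play_rows:
  slide:
    - [0,0,0.0005]
    - [0,0,0.001]
    - [0,0,0.001]
  yaw: [0,0,0]

```text
clock: 11.8
position: [0.4684, -0.2128, 0.1566]
eef_rot: [-3.137, -0.164, 0.0]
wrist_force: [-0.7, -0.2, -2.7]
finger_gap: 0.0393
grasp_force: 60.0
```

>>> play_rows:
  slide:
    - [0,0,0.0005]
    - [0,0,0.0005]
    - [0,0,0.0005]
  yaw: [0,0,0]

```text
clock: 12.1
position: [0.4684, -0.2128, 0.1561]
eef_rot: [-3.137, -0.164, -0.0]
wrist_force: [-0.1, 0.2, -4.0]
finger_gap: 0.0395
grasp_force: 60.0
```

>>> play_rows:
  slide:
    - [0,0,0.0005]
    - [0,0,0.0005]
    - [0,0,0.0005]
  yaw: [0,0,0]

```text
clock: 12.4
position: [0.4684, -0.2128, 0.1556]
eef_rot: [-3.137, -0.164, 0.0]
wrist_force: [0.7, -0.8, -2.9]
finger_gap: 0.0396
grasp_force: 60.0
```

>>> play_rows:
  slide:
    - [0,0,0.0005]
    - [0,0,0.0005]
    - [0,0,0.0005]
  yaw: [0,0,0]

```text
clock: 12.7
position: [0.4685, -0.2128, 0.1551]
eef_rot: [3.137, 0.164, 0.0]
wrist_force: [0.6, 0.0, -2.7]
finger_gap: 0.0395
grasp_force: 60.0
```

>>> play_rows:
  slide:
    - [0,0,0.0005]
    - [0,0,0.0005]
    - [0,0,0.0005]
  yaw: [0,0,0]

```text
clock: 13.0
position: [0.4685, -0.2129, 0.1548]
eef_rot: [3.137, 0.164, 0.0]
wrist_force: [-0.9, 0.2, -1.6]
finger_gap: 0.0394
grasp_force: 60.0
```

Light contact felt at TCP z ≈ 0.155, so the window is centred at about 0.157. Backing off and advancing along the level rod.

>>> play_rows:
  slide:
    - [0,0,-0.0013]
    - [0,0,-0.0025]
    - [0.005,0,-0.0025]
    - [0.01,0,-0.0025]
    - [0.015,0,-0.0025]
    - [0.02,0,-0.0025]
    - [0.025,0,-0.0025]
    - [0.03,0,-0.0025]
    - [0.03,0,-0.0025]
  yaw: [0,0,0,0,0,0,0,0,0]

```text
clock: 13.9
position: [0.4994, -0.2095, 0.1571]
eef_rot: [3.137, 0.166, 0.002]
wrist_force: [-0.4, -0.1, -4.1]
finger_gap: 0.039
grasp_force: 60.0
```

>>> play_rows:
  slide:
    - [0.005,0,-0.0002]
    - [0.01,0,-0.0005]
    - [0.015,0,-0.0008]
    - [0.02,0,-0.0011]
    - [0.025,0,-0.0015]
    - [0.03,0,-0.0019]
    - [0.03,0,-0.0019]
  yaw: [0,0,0,0,0,0,0]

```text
clock: 14.6
position: [0.5293, -0.2063, 0.1591]
eef_rot: [3.137, 0.166, 0.002]
wrist_force: [-0.1, 0.4, -3.6]
finger_gap: 0.0392
grasp_force: 60.0
```

>>> play_rows:
  slide:
    - [0.005,0,-0.0004]
    - [0.01,0,-0.0007]
    - [0.015,0,-0.0011]
    - [0.02,0,-0.0015]
    - [0.025,0,-0.0019]
    - [0.025,0,-0.0019]
  yaw: [0,0,0,0,0,0]

```text
clock: 15.2
position: [0.5542, -0.2037, 0.161]
eef_rot: [3.137, 0.166, 0.002]
wrist_force: [-1.6, 0.3, -2.6]
finger_gap: 0.0396
grasp_force: 60.0
```

```bash
sed -i "s/gi=\[i for i in range(1,n) if st\[i,4\]>10\]/gi=[i for i in range(1,n) if st[i,4]>6]/" m.py; python3 - <<'E'
from m import *
print(get_obs()['wrist_force'])
im,*_=meas('wrist');a,*_=meas('scene');b,_=capture('side');print(get_obs()['wrist_force'])
w=cv2.resize(im[40:330,180:460],(400,414))
s=cv2.resize(b[120:240,240:356],(400,414),interpolation=cv2.INTER_CUBIC);save(np.hstack([w,s]),'w4')
E
```

```text
[-1.5695  0.3206 -2.5625]
tilt 27.82668347700578 sig 0.0004919421590523651 along lo/hi 124.48758286308102 185.34385245710385 60.856269594022834
G [ 29.3303 215.9874] W seen [ 66.9921 137.0336] W from G [ 69.475  139.9321]
tip 243 s 85.35240840471866 90.3702728478102 95.01018297341221 z 154.4192747088712 161.9423492416968 165.03190899591536 y 0.8426899786217742
[[65.0, 140.5, 0.5, 95.0], [71.0, 140.6, 0.6, 126.0], [77.0, 141.6, 0.5, 127.0], [83.0, 150.3, 0.4, 101.0]]
tilt 27.450386281851955 sig 0.0018192682356734402 along lo/hi 124.47454580543697 189.56158938678578 65.08704358134881
G [ 28.5074 215.8847] W seen [ 65.72   137.8322] W from G [ 68.1517 139.5674]
tip 11 s 91.42553556553005 93.96105344327847 96.46320143002973 z 155.00942631391368 161.02625899996002 164.50938599692356 y 3.194913527986514
[]
[-0.0263 -0.2277 -3.4086]
```

View pics/w4.png

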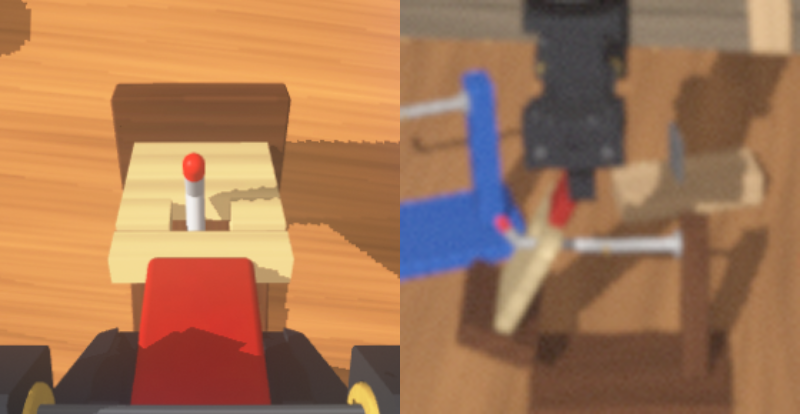

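The rod is centred in the window: left view (195,215) between window edges 170 and 230. The barb tip is at (193,165). The corner is at stand x ≈ 80, so I'm easing into it.

>>> play_rows:
  slide:
    - [0.003,0,-0.0002]
    - [0.006,0,-0.0004]
    - [0.009,0,-0.0007]
    - [0.0105,0,-0.001]
    - [0.012,0,-0.0014]
    - [0.0135,0,-0.002]
    - [0.0135,0,-0.002]
    - [0.0135,0,-0.002]
  yaw: [0,0,0,0,0,0,0,0]

```text
clock: 16.15
position: [0.5663, -0.2025, 0.1629]
eef_rot: [-3.137, -0.164, 0.0]
wrist_force: [0.7, 0.1, -3.5]
finger_gap: 0.0392
grasp_force: 60.0
```

>>> play_rows:
  slide:
    - [0.001,0,-0.001]
    - [0.002,0,-0.002]
    - [0.003,0,-0.003]
    - [0.003,0,-0.003]
    - [0.003,0,-0.003]
  yaw: [0,0,0,0,0]

```text
clock: 16.65
position: [0.5694, -0.2022, 0.166]
eef_rot: [3.137, 0.165, 0.0]
wrist_force: [0.8, 0.1, -4.5]
finger_gap: 0.0393
grasp_force: 60.0
```

```bash
python3 - <<'E'
from m import *
print(get_obs()['wrist_force'],get_obs()['torque'])
meas('wrist');meas('wrist');print(get_obs()['wrist_force'],get_obs()['torque'])
E
```

```text
[ 0.8039  0.136  -4.4638] [0.0303 0.3419 0.0244]
tilt 27.846586767732187 sig 0.0004980319312718701 along lo/hi 121.72333179652631 182.5267394354813 60.80340763895498
G [ 44.6474 220.9601] W seen [ 82.3511 142.0397] W from G [ 84.8185 144.9188]
tip 209 s 85.01935617707227 90.60347726359487 95.25052846852198 z 133.29594528557922 161.70771442456987 165.66406767638802 y 0.9334719127928864
[[-37.0, 141.5, -1.8, 192.0], [77.0, 143.7, 1.0, 19.0], [83.0, 150.3, 0.4, 79.0]]
tilt 27.809258978519345 sig 0.0004915482471505337 along lo/hi 121.89667561590764 182.61941912905624 60.7227435131486
G [ 44.5449 220.9157] W seen [ 82.2024 142.0091] W from G [ 84.6664 144.8482]
tip 206 s 85.1243009472432 90.59754233328277 95.51257786562759 z 133.13459289359807 161.76313625371228 164.95824752194767 y 0.9390611245409677
[[-37.0, 141.5, -1.5, 192.0], [77.0, 143.0, 0.8, 22.0], [83.0, 149.7, 0.4, 76.0]]
[ 0.07    0.5408 -3.9091] [0.0706 0.3288 0.0121]
```

```bash
python3 - <<'E'
from path import *
th=np.radians(27.8)
p=widest(27.8,79.7,4.2);print(np.round(p[(p[:,0]>78)&(p[:,0]<105)],2).tolist())
for W in [(80.2,145.1),(80.2,146),(80.2,144),(81.2,145.1)]: print(W,clear(np.array([W]),th,79.7,4.2))
E
python3 - <<'E'
import sys;sys.path.insert(0,'.')
from h import *
f=[];t=[]
for i in range(5):
    capture('wrist');o=get_obs();f.append(o['wrist_force']);t.append(o['torque'])
print(np.mean(f,0),np.std(f,0),np.mean(t,0),o['position'])
E
```

```text
[[78.5, 143.0, 3.52], [79.0, 143.5, 3.31], [79.5, 144.0, 3.1], [80.0, 144.5, 2.89], [80.5, 145.0, 2.68], [81.0, 145.5, 2.47], [81.5, 146.0, 2.26], [82.0, 146.5, 2.05], [82.5, 147.0, 1.84], [83.0, 147.5, 1.63], [83.5, 148.0, 1.47], [84.0, 148.5, 1.4], [84.5, 149.0, 1.41], [85.0, 149.5, 1.3], [85.0, 150.0, 1.27], [85.5, 150.5, 1.38], [85.5, 151.0, 1.19], [86.0, 151.5, 1.36], [86.5, 152.0, 1.48], [87.0, 152.5, 1.53], [87.5, 153.0, 1.67], [88.0, 153.5, 1.88], [88.5, 154.0, 2.09], [89.0, 154.5, 2.3], [89.5, 155.0, 2.51], [90.0, 155.5, 2.72], [90.5, 156.0, 2.92], [91.0, 156.5, 3.09], [91.5, 157.0, 3.26], [92.0, 157.5, 3.44], [92.5, 158.0, 3.61], [93.0, 158.5, 3.79], [93.5, 159.0, 3.96], [94.0, 159.5, 4.13], [94.5, 160.0, 4.31], [95.0, 160.5, 4.48], [95.5, 161.0, 4.65], [96.0, 161.0, 4.78], [96.5, 161.5, 4.99], [97.0, 162.0, 5.21], [97.5, 162.5, 5.47], [98.0, 163.0, 5.77], [98.5, 163.5, 5.95], [99.0, 164.0, 6.12], [99.5, 164.0, 6.43], [100.0, 164.5, 6.72], [100.5, 164.5, 6.83], [101.0, 165.0, 7.33], [101.5, 165.5, 7.5], [102.0, 165.5, 7.87], [102.5, 166.0, 8.14], [103.0, 166.0, 8.5], [103.5, 166.5, 8.85], [104.0, 166.5, 9.19], [104.5, 167.0, 9.61]]
(80.2, 145.1) [2.45134995]
(80.2, 146) [1.65522707]
(80.2, 144) [2.6096395]
(81.2, 145.1) [2.31101919]
[-0.28957937  0.26836892 -3.98853837] [0.6573119  0.60774289 0.56410209] [0.04691846 0.30653534 0.00073384] [ 0.5693183  -0.20222495  0.16588636]
```

Still contact-free. Small diagonal steps now, checking force after each one.

>>> play_rows:
  slide:
    - [0.001,0,-0.001]
    - [0.002,0,-0.002]
    - [0.003,0,-0.003]
    - [0.003,0,-0.003]
    - [0.003,0,-0.003]
  yaw: [0,0,0,0,0]

```text
clock: 17.5
position: [0.5724, -0.2019, 0.1689]
eef_rot: [3.137, 0.164, 0.0]
wrist_force: [-0.1, 0.4, -3.8]
finger_gap: 0.0393
grasp_force: 60.0
```

>>> play_rows:
  slide:
    - [0.0007,0,-0.0007]
    - [0.0014,0,-0.0015]
    - [0.0014,0,-0.0015]
    - [0.0014,0,-0.0015]
  yaw: [0,0,0,0]

```text
clock: 17.9
position: [0.5738, -0.2018, 0.1705]
eef_rot: [3.137, 0.164, 0.0]
wrist_force: [0.1, 0.5, -3.0]
finger_gap: 0.0396
grasp_force: 60.0
```

```bash
python3 - <<'E'
from m import *
f=[];t=[]
for i in range(4):
    capture('wrist');o=get_obs();f.append(o['wrist_force']);t.append(o['torque'])
print(np.mean(f,0),np.std(f,0),np.mean(t,0),o['position'])
meas('wrist')
E
```

```text
[-0.032   0.03   -3.5698] [0.2631 0.5387 0.3131] [ 0.0373  0.3198 -0.031 ] [ 0.5737 -0.2017  0.1704]
tilt 27.815921539155266 sig 0.0005001408600285447 along lo/hi 123.8088217082224 184.52866206961627 60.71984036139388
G [ 48.9518 225.3934] W seen [ 86.604 146.51 ] W from G [ 89.0822 149.3306]
tip 196 s 85.00276199765968 90.65613563626927 95.21677846644702 z 136.94610280826606 161.68065116063534 165.15174437759566 y 0.9095965874673719
[[-37.0, 141.5, -1.1, 217.0], [83.0, 150.7, -0.8, 21.0]]
```

Free at the tightest part. Carrying on up the barb.

>>> play_rows:
  slide:
    - [0.0007,0,-0.001]
    - [0.0014,0,-0.002]
    - [0.002,0,-0.0025]
    - [0.002,0,-0.0025]
  yaw: [0,0,0,0]

```text
clock: 18.55
position: [0.576, -0.2016, 0.1731]
eef_rot: [3.137, 0.165, 0.001]
wrist_force: [0.6, 0.4, -2.6]
finger_gap: 0.0394
grasp_force: 60.0
```

>>> play_rows:
  slide:
    - [0.001,0,-0.001]
    - [0.002,0,-0.002]
    - [0.003,0,-0.003]
    - [0.003,0,-0.003]
  yaw: [0,0,0,0]

```text
clock: 18.95
position: [0.5791, -0.2012, 0.1761]
eef_rot: [3.137, 0.165, 0.001]
wrist_force: [0.0, -0.1, -3.9]
finger_gap: 0.0396
grasp_force: 60.0
```

>>> play_rows:
  slide:
    - [0.002,0,-0.002]
    - [0.004,0,-0.004]
    - [0.006,0,-0.006]
    - [0.006,0,-0.006]
  yaw: [0,0,0,0]

```text
clock: 19.35
position: [0.5855, -0.2006, 0.1824]
eef_rot: [3.137, 0.165, 0.002]
wrist_force: [0.2, -0.2, -3.1]
finger_gap: 0.0394
grasp_force: 60.0
```

```bash
python3 - <<'E'
from m import *
f=[];t=[]
for i in range(3):
    capture('wrist');o=get_obs();f.append(o['wrist_force']);t.append(o['torque'])
print(np.mean(f,0),np.mean(t,0),o['position'])
meas('wrist')
E
```

```text
[ 0.2172 -0.1456 -4.0521] [0.0019 0.3192 0.0127] [ 0.5846 -0.2006  0.1819]
tilt 27.816642151860393 sig 0.0004855732228072804 along lo/hi 128.85463732911646 189.56966374801263 60.71502641889617
G [ 59.883  236.8906] W seen [ 97.55   157.9896] W from G [100.0143 160.8283]
tip 29 s 94.30939958894153 95.1289702535251 95.81782962778487 z 159.85135872837864 164.17325620057053 173.92107108973707 y 0.7820556357364203
[[-37.0, 141.1, -1.1, 256.0]]
```

>>> play_rows:
  slide:
    - [0.003,0,-0.002]
    - [0.006,0,-0.004]
    - [0.009,0,-0.006]
    - [0.013,0,-0.008]
    - [0.018,0,-0.009]
    - [0.025,0,-0.01]
    - [0.035,0,-0.01]
    - [0.045,0,-0.01]
    - [0.055,0,-0.01]
    - [0.055,0,-0.01]
  yaw: [0,0,0,0,0,0,0,0,0,0]

```text
clock: 20.55
position: [0.6413, -0.1939, 0.1917]
eef_rot: [-3.137, -0.167, -0.003]
wrist_force: [-1.0, -0.8, -4.2]
finger_gap: 0.0394
grasp_force: 60.0
```

```bash
python3 - <<'E'
from m import *
meas('wrist')
for c in ['scene','side']:
    im=np.load(c+'0im.npy').astype(int);d=np.load(c+'0.npy');P=cloud(c,d);r,g,b=[im[...,i] for i in range(3)]
    m=(d>0)&(g>1.25*r)&(g>b)&(np.hypot(P[...,0]-.478,P[...,1]-.237)<.12)
    top=m&(P[...,2]>.011)&(P[...,2]<.02)
    for n,k in(('all',m),('top',top)): print(c,n,k.sum(),cv2.minAreaRect(P[k][:,:2].astype(np.float32)*1000),np.percentile(P[k][:,2],[2,50,98]))
E
```

```text
tilt 27.80697175729658 sig 0.0004867150615824827 along lo/hi 110.81186271177133 171.6622268935844 60.85036418181308
G [117.0306 246.731 ] W seen [154.6273 167.7397] W from G [157.1491 170.6619]
[[-19.0, 135.8, -1.4, 35.0], [-13.0, 136.1, -1.4, 51.0], [-7.0, 136.5, -1.4, 53.0], [-1.0, 136.3, -1.4, 58.0], [5.0, 136.3, -0.6, 58.0], [11.0, 136.5, -1.4, 58.0], [17.0, 136.2, -0.6, 25.0]]
scene all 835 ((486.1702575683594, 234.53787231445312), (89.34798431396484, 117.42139434814453), 2.310612201690674) [0.0037 0.0097 0.0175]
scene top 275 ((485.6077880859375, 234.7896270751953), (89.97819519042969, 116.04399871826172), 3.190995216369629) [0.0111 0.0141 0.018 ]
side all 1814 ((478.5853271484375, 235.3144073486328), (83.14551544189453, 120.75674438476562), 2.527223587036133) [0.0046 0.0087 0.0166]
side top 489 ((478.56829833984375, 235.7003173828125), (83.14551544189453, 119.98412322998047), 2.527223587036133) [0.0111 0.0138 0.0174]
```

The window is clear of the barb (W at s ≈ 154 mm). Raising, moving away, then letting the block swing upright by easing the squeeze.

>>> play_rows:
  slide:
    - [0,0,-0.02]
    - [0,0,-0.04]
    - [0,0,-0.06]
    - [0,0,-0.08]
    - [-0.005,-0.03,-0.08]
    - [-0.01,-0.06,-0.08]
    - [-0.015,-0.09,-0.08]
    - [-0.02,-0.12,-0.08]
    - [-0.025,-0.147,-0.08]
    - [-0.025,-0.147,-0.08]
    - [-0.025,-0.147,-0.08]
  yaw: [0,0,0,0,0,0,0,0,0,0,0]

```text
clock: 21.7
position: [0.5986, -0.0509, 0.2721]
eef_rot: [3.137, 0.166, -0.001]
wrist_force: [-0.8, -1.3, -3.5]
finger_gap: 0.0393
grasp_force: 60.0
```

>>> play_rows:
  slide:
    - [0,0,0]
    - [0,0,0]
    - [0,0,0]
  yaw: [0,0,0]
  squeeze: 15

```text
clock: 22.0
position: [0.599, -0.0525, 0.2718]
eef_rot: [3.137, 0.162, -0.001]
wrist_force: [-1.3, 0.8, -4.2]
finger_gap: 0.0399
grasp_force: 15.0
```

>>> play_rows:
  slide:
    - [0,0,0]
    - [0,0,0]
    - [0,0,0]
    - [0,0,0]
  yaw: [0,0,0,0]
  squeeze: 9

```text
clock: 22.4
position: [0.5993, -0.0513, 0.272]
eef_rot: [-3.137, -0.164, -0.001]
wrist_force: [-1.3, 1.1, -4.4]
finger_gap: 0.0404
grasp_force: 9.0
```

```bash
python3 - <<'E'
from h import *
np.set_printoptions(precision=4,suppress=True)
tilt('wrist');print(get_obs()['torque'],get_obs()['wrist_force'])
E
```

```text
wrist grip 6005 [ 0.607  -0.0522  0.3185] tilt 6.12553618278087 yaw 6.153640377644484 [0.019  0.0107 0.001 ]
wrist board 4494 [ 0.6113 -0.0519  0.2393] tilt 6.4952132661646615 yaw 6.083415081214631 [0.0267 0.0215 0.0025]
[-0.0118  0.1285  0.033 ] [-0.0562  0.0996 -2.9336]
```

Down to 6° tilt. Easing to 6 N, then re-squeezing and moving beside the dock for a good look.

>>> play_rows:
  slide:
    - [0,0,0]
    - [0,0,0]
    - [0,0,0]
  yaw: [0,0,0]
  squeeze: 6

```text
clock: 22.75
position: [0.5992, -0.0513, 0.272]
eef_rot: [3.137, 0.164, 0.0]
wrist_force: [1.1, 0.4, -3.8]
finger_gap: 0.0397
grasp_force: 6.0
```

>>> play_rows:
  slide:
    - [0,0,0]
    - [0,0,0]
    - [-0.004,-0.024,0]
    - [-0.008,-0.048,0]
    - [-0.012,-0.072,0]
    - [-0.016,-0.096,0]
    - [-0.02,-0.12,0]
    - [-0.024,-0.144,0]
    - [-0.024,-0.144,0]
    - [-0.024,-0.144,0]
    - [-0.024,-0.144,0]
  yaw: [0,0,0,0,0,0,0,0,0,0,0]
  squeeze: 20

```text
clock: 23.85
position: [0.5606, 0.088, 0.2721]
eef_rot: [3.136, 0.162, 0.001]
wrist_force: [-1.0, -0.7, -2.4]
finger_gap: 0.0396
grasp_force: 20.0
```

```bash
python3 - <<'E'
from h import *
np.set_printoptions(precision=4,suppress=True)
for _ in range(2):
    im,P=tilt('wrist')
    r,g,b=[im[...,i].astype(int) for i in range(3)]
    m=(g>1.25*r)&(g>b)&(np.hypot(P[...,0]-.48,P[...,1]-.235)<.12)
    v,u=np.where(m)
    print(u.min(),u.max(),v.min(),v.max())
    for n,k in(('all',m),('top',m&(P[...,2]>.0115)&(P[...,2]<.02)),('floor',m&(P[...,2]<.0105))):
        k=cv2.morphologyEx(k.astype(np.uint8),cv2.MORPH_OPEN,np.ones((2,2)))>0
        print(n,k.sum(),cv2.minAreaRect(P[k][:,:2].astype(np.float32)*1000),np.median(P[k][:,2]))
o=get_obs();print(o['position'],o['eef_rot'],o['wrist_force'])
for c in('wrist','scene','side'):
    capture(c);print(c,[(np.round(q['position'],4).tolist(),round(q['confidence'],2)) for q in mark_of('dock',c)][:1])
save(cv2.resize(im,(800,600)),'w6')
E
```

```text
wrist grip 6046 [0.5683 0.087  0.3185] tilt 6.236535364380741 yaw 6.015135182973685 [0.0189 0.0107 0.0011]
wrist board 4504 [0.5726 0.0873 0.2388] tilt 6.566867353398492 yaw 6.026805498134432 [0.0267 0.0215 0.0025]
167 252 210 274
all 4535 ((509.1937255859375, 177.4219207763672), (127.20464324951172, 259.6950988769531), 28.389625549316406) 0.008393673861018636
top 1239 ((509.1937255859375, 177.4219207763672), (127.20464324951172, 259.6950988769531), 28.389625549316406) 0.014549938307165555
floor 3246 ((514.09130859375, 173.50291442871094), (107.23570251464844, 255.02146911621094), 31.822603225708008) 0.008008797484856972
wrist grip 6007 [0.5683 0.0868 0.3184] tilt 6.208284762811502 yaw 5.991250904801975 [0.0189 0.0107 0.001 ]
wrist board 4366 [0.5726 0.0871 0.2396] tilt 6.592259093201041 yaw 5.939894156769699 [0.0266 0.0213 0.0025]
167 252 210 274
all 4524 ((508.9244689941406, 177.00909423828125), (127.47293090820312, 259.76898193359375), 28.495145797729492) 0.008440848503768528
top 1253 ((508.9244689941406, 177.00909423828125), (127.47293090820312, 259.76898193359375), 28.495145797729492) 0.014534974946246337
floor 3235 ((513.5299072265625, 174.16505432128906), (107.51481628417969, 256.9725341796875), 31.786617279052734) 0.008036075553049915
[0.5605 0.0879 0.272 ] [3.1366 0.1609 0.0005] [ 0.4055  0.4458 -3.7558]
wrist [([0.4777, 0.2406, -0.0012], 0.88)]
scene [([0.4807, 0.2359, 0.0018], 0.8)]
side [([0.4806, 0.2354, 0.0014], 0.84)]
```

```bash
python3 - <<'E'
from h import *
np.set_printoptions(precision=4,suppress=True)
for cam in ('wrist','side','scene'):
    o=get_obs();im,d=capture(cam);P=cloud(cam,d,o)
    r,g,b=[im[...,i].astype(int) for i in range(3)]
    m=(d>0)&(g>1.25*r)&(g>b)&(np.hypot(P[...,0]-.48,P[...,1]-.235)<.1)
    n,lab,st,ce=cv2.connectedComponentsWithStats(m.astype(np.uint8));i=1+st[1:,4].argmax();m=lab==i
    for nme,k in(('all',m&(abs(P[...,2]-.01)<.01)),('top',m&(P[...,2]>.0115)&(P[...,2]<.02)),('floor',cv2.morphologyEx((m&(P[...,2]<.0105)&(P[...,2]>.005)).astype(np.uint8),cv2.MORPH_OPEN,np.ones((5,5)))>0)):
        print(cam,nme,k.sum(),np.round(np.r_[np.hstack([np.ravel(q) for q in cv2.minAreaRect(P[k][:,:2].astype(np.float32)*1000)])],1))
E
```

```text
wrist all 4518 [482.2 231.9  87.9 116.6   2.6]
wrist top 1227 [482.2 232.1  87.9 116.1   2.6]
wrist floor 3195 [480.3 230.1  72.7  95.8   2.3]
side all 1814 [478.6 234.9  83.6 119.5   2.6]
side top 450 [478.5 235.3  83.1 118.2   1.9]
side floor 186 [480.8 236.1  59.2  90.5  17.3]
scene all 836 [484.4 234.   89.1 118.4   2.4]
scene top 249 [484.8 234.7  87.2 117.2   2.2]
scene floor 36 [492.9 252.1  14.9  28.4  60.9]
```

Dock centre is (0.482, 0.233), yaw 2.5°. Moving over it.

>>> play_rows:
  slide:
    - [-0.005,-0.02,0]
    - [-0.015,-0.045,0]
    - [-0.028,-0.07,0]
    - [-0.042,-0.095,0]
    - [-0.056,-0.12,0]
    - [-0.07,-0.142,0]
    - [-0.079,-0.154,0]
    - [-0.079,-0.154,0]
    - [-0.079,-0.154,0]
    - [-0.079,-0.154,0]
  yaw: [0.5,1,1.5,2,2.5,3,3.5,3.5,3.5,3.5]

```text
clock: 25.4
position: [0.4667, 0.2329, 0.2721]
eef_rot: [3.14, 0.065, 0.002]
wrist_force: [0.1, -0.3, -3.5]
finger_gap: 0.0399
grasp_force: 20.0
```

>>> play_rows:
  slide:
    - [0,0,0.02]
    - [0,0,0.04]
    - [0,0,0.06]
    - [0,0,0.08]
    - [0,0,0.1]
    - [0,0,0.115]
    - [0,0,0.125]
    - [0,0,0.13]
    - [0,0,0.13]
    - [0,0,0.13]
  yaw: [0,0,0,0,0,0,0,0,0,0]
  squeeze: 12

```text
clock: 26.4
position: [0.4663, 0.2344, 0.1425]
eef_rot: [-3.14, -0.068, -0.002]
wrist_force: [-0.1, 0.5, -3.9]
finger_gap: 0.0397
grasp_force: 12.0
```

```bash
python3 - <<'E'
from h import *
np.set_printoptions(precision=4,suppress=True)
o=get_obs();print(o['position'],o['eef_rot'],o['wrist_force'])
im,P=tilt('wrist');a,_=tilt('scene');b,Pb=tilt('side')
# sole lowest dark points (scene/side)
for c,I,Q in(('side',b,Pb),):
    m=(I.max(-1)<120)&(np.hypot(Q[...,0]-.49,Q[...,1]-.233)<.09)&(Q[...,2]>.012)&(Q[...,2]<.07)&(I[...,0]>I[...,1].astype(int)*1.2)
    if m.sum(): print(m.sum(),Q[m].min(0),Q[m].max(0))
s=cv2.resize(b[300:400,250:350],(400,400),interpolation=cv2.INTER_CUBIC);w=cv2.resize(a[150:290,330:470],(400,400));save(np.hstack([w,s]),'d1')
E
```

```text
[0.4663 0.2344 0.1425] [-3.1404 -0.0679 -0.002 ] [-0.1457  0.5306 -3.9079]
wrist grip 5686 [0.4737 0.233  0.1911] tilt 5.980409687133343 yaw 2.6293238804030454 [0.0172 0.0107 0.0012]
wrist board 3731 [0.4766 0.2322 0.1162] tilt 6.238939875443077 yaw 2.5126347067527797 [0.022  0.0211 0.0027]
scene grip 176 [0.476  0.2348 0.1812] tilt 2.12569882141279 yaw 1.9262558382679031 [0.0166 0.0097 0.002 ]
scene board 376 [0.4792 0.2359 0.102 ] tilt 4.002876953016407 yaw 2.261958175900787 [0.0233 0.0203 0.0023]
side grip 30 [0.4674 0.2531 0.1562] long axis tilt 16.586096137228918
side board 219 [0.4695 0.2642 0.1086] long axis tilt 3.2869787974385276
648 [0.4442 0.1886 0.0233] [0.5066 0.2818 0.0526]
```

View pics/d1.png

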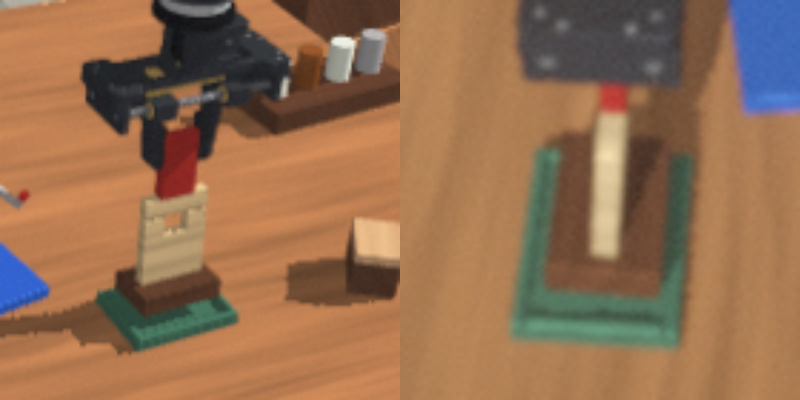

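The block hangs inside the dock outline, about 7 mm too far back, with roughly 3° residual tilt. The right view shows the sole at (550–665,140–290) within the rim. Shifting +7 mm and lowering by feel.

>>> play_rows:
  slide:
    - [0.004,0.001,0]
    - [0.007,0.001,0.003]
    - [0.007,0.001,0.006]
    - [0.007,0.001,0.009]
    - [0.007,0.001,0.012]
    - [0.007,0.001,0.012]
  yaw: [0,0,0,0,0,0]
  squeeze: 9

```text
clock: 27.15
position: [0.4721, 0.2335, 0.1294]
eef_rot: [3.14, 0.069, -0.002]
wrist_force: [-0.5, -0.6, -3.9]
finger_gap: 0.0398
grasp_force: 9.0
```

>>> play_rows:
  slide:
    - [0,0,0.001]
    - [0,0,0.002]
    - [0,0,0.003]
    - [0,0,0.003]
  yaw: [0,0,0,0]

```text
clock: 27.55
position: [0.4737, 0.2337, 0.1276]
eef_rot: [-3.14, -0.068, -0.003]
wrist_force: [0.9, -1.0, 1.8]
finger_gap: 0.0398
grasp_force: 9.0
```

>>> play_rows:
  slide:
    - [0,0,0.001]
    - [0,0,0.002]
    - [0,0,0.002]
  yaw: [0,0,0]

```text
clock: 27.85
position: [0.4759, 0.2338, 0.1268]
eef_rot: [-3.139, -0.067, -0.01]
wrist_force: [2.2, -0.4, 9.6]
finger_gap: 0.0401
grasp_force: 9.0
```

>>> play_rows:
  slide:
    - [0,0,-0.001]
    - [0,0,-0.0015]
    - [0,0,-0.0015]
  yaw: [0,0,0]

```text
clock: 28.15
position: [0.4737, 0.2337, 0.127]
eef_rot: [-3.14, -0.068, -0.004]
wrist_force: [2.0, -1.2, 6.6]
finger_gap: 0.0399
grasp_force: 9.0
```

```bash
python3 - <<'E'
from h import *
np.set_printoptions(precision=4,suppress=True)
im,P=tilt('wrist');a,Pa=tilt('scene');b,Pb=tilt('side');tilt('scene')
o=get_obs();print(o['position'],o['eef_rot'],o['wrist_force'],o['torque'])
for I,Q in((a,Pa),(b,Pb)):
    r,g,bb=[I[...,i].astype(int) for i in range(3)]
    near=(np.hypot(Q[...,0]-.482,Q[...,1]-.233)<.075)
    sole=near&(I.max(-1)<130)&(r>1.25*g)&(Q[...,2]>.010)&(Q[...,2]<.06)
    top=sole&(Q[...,2]>.022)
    gr=near&(g>1.25*r)&(g>bb)
    print('sole',sole.sum(),Q[sole].min(0),Q[sole].max(0),'green',np.percentile(Q[gr],[1,99],axis=0).ravel())
    q=Q[top];A=np.c_[q[:,:2]-[.482,.233],np.ones(len(q))]
    k=q[:,2]>np.percentile(q[:,2],50)
    c=np.linalg.lstsq(A[k],q[k][:,2],rcond=None)[0];print('sole top plane',c)
s=cv2.resize(b[310:400,260:350],(400,400),interpolation=cv2.INTER_CUBIC);w=cv2.resize(a[220:290,345:425],(400,350),interpolation=cv2.INTER_CUBIC);H=np.zeros((400,800,3),np.uint8);H[:350,:400]=w;H[:,400:]=s;save(H,'d2')
E
```

```text
wrist grip 4865 [0.4809 0.2323 0.1809] tilt 6.59378826206728 yaw 2.687888342044389 [0.0132 0.0106 0.0013]
wrist board 3588 [0.4832 0.2318 0.1036] tilt 5.798461838219274 yaw 2.59218883233115 [0.0219 0.02   0.0027]
scene grip 118 [0.4828 0.2343 0.1757] tilt 2.1779281898165292 yaw 2.350874521220222 [0.0123 0.0092 0.0018]
scene board 303 [0.4855 0.2322 0.0942] tilt 3.073161908137416 yaw 2.22054130243665 [0.0222 0.0182 0.0022]
side grip 0
side board 187 [0.4756 0.2625 0.1011] long axis tilt 1.4647034203457339
scene grip 127 [0.4827 0.2344 0.1758] tilt 3.312218985885639 yaw 5.544644134894114 [0.0118 0.0093 0.0017]
scene board 293 [0.4855 0.2328 0.0942] tilt 3.6107953471295806 yaw 2.3997800616138476 [0.0215 0.0184 0.0024]
[0.4738 0.2338 0.1271] [-3.1402 -0.0681 -0.0037] [ 2.2953 -0.2292  6.7787] [-0.1724 -0.3544  0.0286]
sole 363 [0.4579 0.1878 0.012 ] [0.5214 0.2805 0.0377] green [0.4455 0.1754 0.0008 0.5291 0.2919 0.0191]
sole top plane [ 0.0249 -0.0024  0.0334]
sole 776 [0.4505 0.175  0.0102] [0.5124 0.2824 0.0385] green [0.4361 0.1799 0.0041 0.5203 0.295  0.0179]
sole top plane [0.0151 0.0074 0.0327]
```

View pics/d2.png

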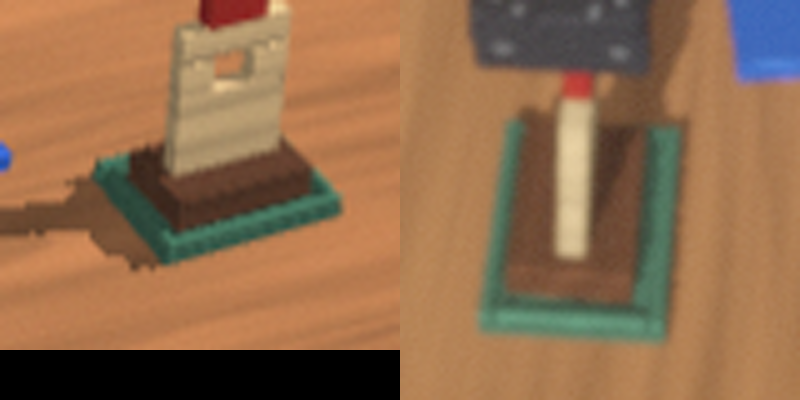

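The sole is nearly down but about 3 mm too far forward: in the right view it touches the left rim at (510,270). Lifting slightly, shifting back and lowering again with a lighter squeeze.

>>> play_rows:
  slide:
    - [0,0,-0.002]
    - [0,0,-0.004]
    - [-0.0015,0,-0.004]
    - [-0.003,0,-0.004]
    - [-0.003,0,-0.004]
  yaw: [0,0,0,0,0]

```text
clock: 28.85
position: [0.4687, 0.2334, 0.1301]
eef_rot: [3.14, 0.069, -0.002]
wrist_force: [0.4, 1.0, -3.7]
finger_gap: 0.0401
grasp_force: 9.0
```

>>> play_rows:
  slide:
    - [0,0,0.001]
    - [0,0,0.002]
    - [0,0,0.002]
  yaw: [0,0,0]
  squeeze: 7

```text
clock: 29.15
position: [0.4695, 0.2334, 0.1282]
eef_rot: [3.141, 0.069, -0.0]
wrist_force: [-0.9, 0.3, -3.6]
finger_gap: 0.0398
grasp_force: 7.0
```

```bash
cat > dk.py <<'E'
from h import *
np.set_printoptions(precision=4,suppress=True)
def dk():
    a,Pa=tilt('scene');b,Pb=tilt('side')
    for n,I,Q in(('scene',a,Pa),('side',b,Pb)):
        r,g,bb=[I[...,i].astype(int) for i in range(3)]
        near=(np.hypot(Q[...,0]-.482,Q[...,1]-.233)<.075)
        sole=near&(I.max(-1)<130)&(r>1.25*g)&(Q[...,2]>.018)&(Q[...,2]<.06)
        gr=near&(g>1.25*r)&(g>bb)
        s=np.percentile(Q[sole],[.5,99.5],axis=0);G=np.percentile(Q[gr],[.5,99.5],axis=0)
        print(n,'margins x',(s[0,0]-G[0,0])*1e3,(G[1,0]-s[1,0])*1e3,'y',(s[0,1]-G[0,1])*1e3,(G[1,1]-s[1,1])*1e3)
        q=Q[sole];q=q[q[:,2]>np.percentile(q[:,2],50)];A=np.c_[q[:,:2]-[.482,.233],np.ones(len(q))]
        print(' top plane',np.linalg.lstsq(A,q[:,2],rcond=None)[0])
    o=get_obs();print(o['position'],o['wrist_force'],o['torque']);return a,b
E
python3 -c "
from dk import *
dk()"
```

```text
scene grip 129 [0.4786 0.2346 0.1758] tilt 0.324394577372335 yaw 2.9071768843792527 [0.0129 0.0089 0.002 ]
scene board 286 [0.481  0.2318 0.0941] tilt 3.0328293928373853 yaw 1.9789237034558107 [0.0217 0.0183 0.0021]
side grip 0
side board 195 [0.4713 0.2617 0.1007] long axis tilt 1.484866973124067
scene margins x 9.674515764295343 17.74616698674414 y 13.012630571828637 13.49722809274423
 top plane [ 0.0318 -0.0061  0.0341]
side margins x 9.873553414216918 16.817781050946667 y 8.508388807552503 15.755088804095596
 top plane [0.0187 0.0073 0.0338]
[0.4696 0.2335 0.1284] [-0.1837  0.5963 -3.8541] [0.0099 0.1056 0.0295]
```

>>> play_rows:
  slide:
    - [0.002,0,0]
    - [0.004,0,0]
    - [0.004,0,0.001]
    - [0.004,0,0.0015]
    - [0.004,0,0.0015]
  yaw: [0,0,0,0,0]

```text
clock: 29.75
position: [0.4739, 0.2337, 0.127]
eef_rot: [-3.141, -0.068, -0.001]
wrist_force: [-0.6, 0.1, -2.2]
finger_gap: 0.0397
grasp_force: 7.0
```

>>> play_rows:
  slide:
    - [0,0,0.0005]
    - [0,0,0.0005]
    - [0,0,0.0005]
  yaw: [0,0,0]

```text
clock: 30.05
position: [0.4743, 0.2337, 0.1269]
eef_rot: [-3.141, -0.068, -0.002]
wrist_force: [0.7, -0.7, 2.1]
finger_gap: 0.0399
grasp_force: 7.0
```

```bash
python3 -c "
from dk import *
dk()"
```

```text
scene grip 126 [0.4829 0.2348 0.1752] tilt 2.475250407727444 yaw 4.052447739596967 [0.0118 0.009  0.002 ]
scene board 304 [0.4853 0.2319 0.0946] tilt 3.1702336983198847 yaw 2.3122350550535895 [0.0218 0.0179 0.0022]
side grip 0
side board 193 [0.4756 0.2619 0.1001] long axis tilt 1.2278768746956128
scene margins x 17.311078671424507 11.677373334120777 y 12.008287701032543 14.029339305570653
 top plane [ 0.0406 -0.0031  0.0325]
side margins x 13.99703236291372 11.767222721069226 y 10.788346614600513 14.942081188308142
 top plane [0.0128 0.0023 0.0325]
[0.4743 0.2337 0.1269] [-0.0267 -1.0053  4.0189] [-0.1417  0.0158 -0.0052]
```

Centred with floor contact at about 6 N. Easing the squeeze so the block settles flat.

>>> play_rows:
  slide:
    - [0,0,0]
    - [0.001,0,0]
    - [0.002,0,0]
    - [0.003,0,0]
    - [0.003,0,0]
    - [0.003,0,0]
  yaw: [0,0,0,0,0,0]
  squeeze: 3

```text
clock: 30.75
position: [0.4766, 0.2337, 0.1264]
eef_rot: [3.141, 0.069, 0.0]
wrist_force: [1.2, -1.1, 2.8]
finger_gap: 0.0398
grasp_force: 3.0
```

```bash
python3 -c "
from dk import *
dk()"
```

```text
scene grip 122 [0.4858 0.2349 0.1758] tilt 0.714115143278886 yaw 4.748258810145755 [0.012  0.0089 0.0019]
scene board 281 [0.4867 0.2316 0.0941] tilt 1.9090154071447019 yaw 2.2195163615931204 [0.0218 0.0182 0.0023]
side grip 0
side board 204 [0.4771 0.2613 0.0994] long axis tilt 0.31372222971801456
scene margins x 15.95670848710451 12.388071724048654 y 14.077990421636349 14.277002605350697
 top plane [ 0.022  -0.0061  0.0322]
side margins x 14.152490972963506 11.366937211694129 y 9.914459733129654 15.10606972440004
 top plane [0.0087 0.0114 0.0319]
[0.4766 0.2338 0.1264] [ 0.1537 -1.9686  2.5616] [-0.2649 -0.1701 -0.0056]
```

>>> play_rows:
  slide:
    - [0.001,0,0]
    - [0.002,0,0]
    - [0.003,0,0]
    - [0.003,0,0]
  yaw: [0,0,0,0]

```text
clock: 31.25
position: [0.4791, 0.2339, 0.126]
eef_rot: [3.141, 0.069, -0.002]
wrist_force: [-0.4, -0.3, -1.1]
finger_gap: 0.0401
grasp_force: 3.0
```

```bash
python3 -c "
from dk import *
dk()"
```

```text
scene grip 113 [0.4882 0.2345 0.1752] tilt 0.6744678652177836 yaw 5.926152658327745 [0.0121 0.0087 0.0019]
scene board 296 [0.488  0.2325 0.0944] tilt 0.11380740586510858 yaw 2.203719726680509 [0.0222 0.018  0.0022]
side grip 0
side board 207 [0.4783 0.2609 0.0993] long axis tilt -0.8757993995633219
scene margins x 16.50682632095424 14.007947813928778 y 14.22229284267948 13.828797370667278
 top plane [ 0.0076 -0.0014  0.032 ]
side margins x 14.28357952676107 10.89806081674105 y 8.39163822594874 15.435946553487456
 top plane [0.0096 0.0057 0.0315]
[0.4791 0.2339 0.1261] [ 0.0699  0.4729 -1.3559] [-0.0587  0.0145 -0.0338]
```

Upright and flat. Releasing: open slightly, then fully, then rise straight up.

>>> play_rows:
  slide:
    - [0,0,0]
    - [0,0,0]
    - [0,0,0]
  yaw: [0,0,0]
  gripper: 0.05

```text
clock: 31.65
position: [0.4796, 0.2342, 0.1265]
eef_rot: [-3.14, -0.069, -0.0]
wrist_force: [-0.1, -0.1, -0.1]
finger_gap: 0.0497
grasp_force: 0.0
```

>>> play_rows:
  slide:
    - [0,0,0]
    - [0,0,0]
    - [0,0,0]
    - [0,0,0]
    - [0,0,-0.015]
    - [0,0,-0.035]
    - [0,0,-0.06]
    - [0,0,-0.09]
    - [0,0,-0.12]
    - [0,0,-0.14]
    - [0,0,-0.14]
  yaw: [0,0,0,0,0,0,0,0,0,0,0]
  gripper: 0.085

```text
clock: 32.75
position: [0.4814, 0.2346, 0.2691]
eef_rot: [-3.138, -0.068, -0.009]
wrist_force: [1.1, -0.0, 0.3]
finger_gap: 0.0851
grasp_force: 0.0
```

```bash
python3 -c "
from dk import *
a,b=dk();print(get_obs()['clock'])
tilt('wrist')
save(np.hstack([cv2.resize(a[150:300,330:480],(400,400)),cv2.resize(b[280:400,240:360],(400,400))]),'fin')"
```

```text
scene grip 137 [0.4899 0.23   0.1756] tilt -0.24508654609666808 yaw 2.1270707863331446 [0.012  0.0099 0.002 ]
scene board 281 [0.4888 0.2322 0.0943] tilt 0.34769983417686545 yaw 1.8367399772567823 [0.0216 0.0183 0.0022]
side grip 215 [0.4799 0.2431 0.1808] long axis tilt -2.1774041127630492
side board 217 [0.4791 0.2592 0.0988] long axis tilt -2.242292382258164
scene margins x 15.72948386280898 12.749622052604103 y 12.316028017623438 14.087089803516973
 top plane [-0.0032  0.0009  0.0318]
side margins x 14.501964074854323 10.77582470886329 y 10.095004191041978 15.382634475292367
 top plane [-0.0024  0.0075  0.0312]
[0.4793 0.2339 0.2662] [ 0.044  -0.5511  0.2977] [-0.0128  0.1157 -0.0204]
32.85
wrist grip 1027 [0.4861 0.2324 0.1869] tilt 13.471437162079157 yaw 2.0352860275247355 [0.011  0.0104 0.0031]
wrist board 677 [0.4872 0.2317 0.1052] tilt 5.040079384250579 yaw 2.622881733996089 [0.0236 0.0198 0.0025]
```

View pics/fin.png

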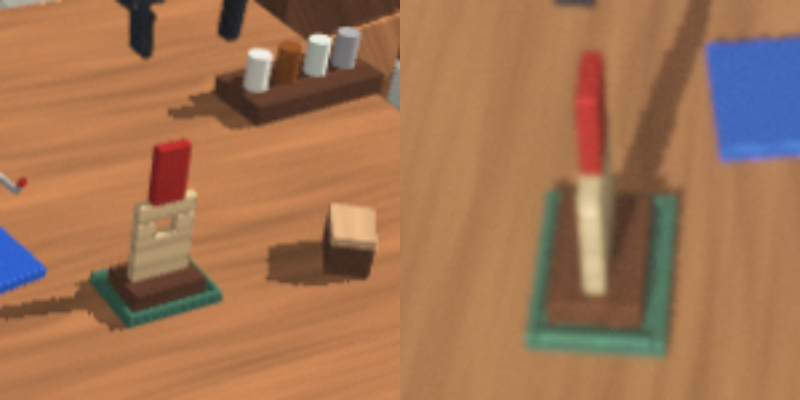

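The block stands upright inside the rim (scene view, sole at (157,285); side view, sole at (600,260) with green on all visible sides). The gripper is clear. Handing in.

```bash
python3 -c "
from plant import *
print(close_job())"
```

```text
the job is handed in; nothing more can be done
None
```

The push block is off the hook and stands upright inside the green dock's rim, released and with the gripper clear; the job was handed in at about 33 s. Contact with the stand measured about 6 N at most, and I saw no contact with the jar, hand plane or offcut.

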